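# Take down the wind-up timer and wind it

## Robot

A 6-joint arm with a two-finger parallel gripper is mounted at the origin on the work surface. World frame = base frame: x ahead of the robot, y to its left, z up, the work surface at z = 0. Lengths are in m, angles in degrees, forces in N, time in s.
With the tool pointing down it reaches from about 0.375 to 0.9 m from the base axis. Payload 3.1 kg.
Tool frame: the origin (TCP) lies at the very end of the fingers, on their centre line; the grasp point (between the pads) lies 19 mm behind it; x points along the fingers, z is the direction in which the jaws open and shut, and the axes are right-handed (so a half turn about x gives the same grasp; the last joint's range is limited). The gripper opens to 87 mm and grips with 3 to 60 N. Pads are 19 mm wide; open, the fingers measure 117 mm over their backs; the gripper's body (75 mm by 190 mm) begins 51 mm behind the grasp point.
Start: joints at [59.731, 30.224, 82.088, -0, 67.689, -10.227], TCP at [0.214, 0.587, 0.199] pointing down, gripper open.
Joint ranges: [-176.69, 176.69], [-43.24, 126.21], [12.49, 139.97], [-82, 262], [0, 151.66], [-163.58, 163.58]. Speed limits (degrees/s): [159.86, 159.86, 180, 180, 180, 180].

## Interface

Orientations are given as a 3x3 rotation matrix whose columns are the frame's x, y, z axes.
In Python, from rig import bot gives the robot as it stands.
- The arm moves only by the tool send_rows, never from a script. Its arguments are lists of equal length, an entry for each row: "fingers": the opening, from 0 (shut) to 1 (fully open); "dp": the shift along the world's x, y, z in mm, a list of three; "turn": the turn, a rotation vector about the world's x, y, z in rad, a list of three. In form: {"fingers": [fingers, ...], "dp": [[tx, ty, tz], ...], "turn": [[rx, ry, rz], ...]}. A call has 1 to 10 rows; each row is the pose to reach, as a shift and turn from the pose measured when the call began; what a row does not reach only later rows make up. A row lasts 1/12 s, in which the tool goes at most 41.7 mm and 7.16 degrees, less where a joint would pass 70% of its speed; a pose out of reach is approached as far as the arm can. A call with a gripper value outside its range is refused whole. The fingers move at their own pace and stop on an object; the grip force is fixed at half the most. Time passes only in rows, so rows that repeat a pose let the fingers close. It gives the time, the measured TCP pose, the force and the opening at its end, in the units of the state.
- bot.read_state(): the state, without advancing time (a new reading comes with each control period).
- bot.capture(name): name is "side" or "top"; returns a dict with "img" (384x512x3 uint8, blue, green, red), "z_map" (384x512 float32, m along the optical axis (not along the pixel's ray), 0 where there is no reading), "mtx" (3x3 intrinsics, pixels), "origin" and "orientation" of the camera in the world. Camera axes: x right, y up, looking along -z (the intrinsics and any distortion apply to the point x, -y, -z); pixel columns grow to the right and rows downward; lengths in m; the calibration is good to about 2 mm. A picture is of the moment at which its call begins.
- bot.hand_in(): hands the job in, once; it reports no verdict.
The state is a dict: "time_s": time; "joint_positions": joint angles; "qvel": joint speeds; "tau": joint torques, N m; "position": TCP position; "tcp_rot": TCP orientation; "force": force on the tool from outside, world axes, zero at the start; "moment": the same for the moment, N m; "opening": opening from 0.0 (shut) to 1.0 (fully open).
Only numpy, scipy, OpenCV 4.12 (cv2) and the standard library are available. Lean on these libraries where they do the work, as an engineer would, in place of code of your own. Each camera call takes 0.05 s, during which the arm holds its last target.

## Task

Take the wind-up timer, the case with the winged key, off its two studs on the leaning board: slide it up the board to the wide ends of its keyholes, lift it off and lay it gently on its back, key upwards, in the middle of the cork mat. Let go of it there, then wind its key clockwise, taking a fresh grip as often as needed, right up to the stop. Leave the meter hanging beside it on the board and do not disturb the tin, the jar or the screwdriver.

Things in the scene. Friction and masses are not known exactly. Their poses are not given: they have to be found in the camera images.
- timer_center (a point): Middle of the wind-up timer: grey box 64 mm wide (y), 130 high (x, to its top edge), 42 deep (z, out of its face), about 0.6 kg, loose. White dial and winged key in the face's upper half, black louvres below; grip its plain flat sides across the 64 mm. It starts hanging, its flat back on the leaning board, x up the board, z out of the board; on the mat it lies on its back, centre 27 mm up.
- keyholes (a point): Point in the timer's steel back half-way between its two wide holes (10 mm above the case's middle). The keyholes are 31 mm apart: slots 11 mm wide (studs 6 mm), ending at the bottom in wide holes 26 mm across. Slid 22 mm up the board (good to 3 mm) from where it hangs, the wide holes stand over the stud heads and the case lifts straight off. The heads end 12 mm above the board; on them the case has 4 mm of play; pressed to the board it drags.
- key_grip (a point): Middle of the winged key, on its axis, 12.5 mm above the timer's face, 30 mm from the case's middle towards its top edge. Flat steel wing 49 mm long (its x), 9 mm thick (its y), from 3 to 22 mm above the face; grip it across its thickness. It turns about the timer's z; with the joint at 0 its x points to the case's top edge.
- winder (a joint): Angle of the key (rad): 0 run down, 3.6 at the stop (fully wound); grows clockwise seen from the face, starts between 0 and 0.5. It resists with 0.04 to 0.06 N m and stays where it is left; turned anticlockwise it unwinds. Only its weight holds the case on the mat, so turning hard against the stop turns the case.
- board: Pine board 320 mm wide (y), 270 long up the slope (x), 18 thick, leaning 50 degrees from level on a fixed stand, facing the robot, turned up to 0.25 rad, left or right of centre. Origin in the middle of its face, z out of its face. Two pairs of studs, heads 18 mm across, 78 mm left and right of its middle line: timer on one pair, meter on the other, either way round.
- mat: Cork mat 200 x 200 mm and 6 mm thick, fixed flat on the table; origin in the middle of its underside.
- meter: Black meter with a pale scale, brass terminals and no key, in a case of the timer's size, hanging on the other pair of studs; to be left. Origin in the middle of its back, x up the board, z out of the board.
- tin: Open tin can with pencils, 74 mm across, 105 mm high, pencils to 165 mm, standing on the table; origin in the middle of its underside; to be left.
- jar: Closed glass jar, 66 mm across, 85 mm high, standing on the table; origin in the middle of its underside; to be left.
- driver: Screwdriver 180 mm long lying on the table, to be left.
Things that resemble listed ones, but are neither listed nor needed, are in the scene too. What is shaped like the part that bears timer_center but orange is not meant.

How it is judged:
By the outcome, as a careful person would: the job done as asked, in the order asked, and still so for the second after the job is handed in, with the robot touching nothing.
It also fails if it takes over 72 s, if anything falls off the work surface, if the arm or the gripper's body presses on something with over 40 N, if the wrist force passes 120 N, or if a joint passes its speed limit or range.

## Working session

There is one attempt and no reset: what is moved stays moved. The work goes in short steps, Python scripts to look and compute and a tool call to move; the robot and the scene stay as the last step left them, time stands still between calls to the robot, and variables do not carry over. Pictures are saved under pics/ and viewed, and the job is handed in when it is done.

Besides the shell and the picture viewer there is one more tool, called after ">>>" as name(argument=value, ...) on one line, values as JSON. send_rows: Moves the arm, as the interface text tells. Its arguments: {"type":"object","properties":{"fingers":{"type":"array","items":{"type":"number"}},"dp":{"type":"array","items":{"type":"array","items":{"type":"number"}}},"turn":{"type":"array","items":{"type":"array","items":{"type":"number"}}}},"required":["fingers","dp","turn"]}

```bash
ls; mkdir -p pics; python3 - <<'E'
from rig import bot
import cv2, numpy as np
s=bot.read_state(); print(s)
for n in("side","top"):
    c=bot.capture(n); cv2.imwrite(f"pics/{n}0.png",c["img"]); np.savez(f"{n}0.npz",**c); print(n,c["mtx"],c["origin"],c["orientation"],[k for k in c])
E
```

```text
pics
{'time_s': 0.0, 'joint_positions': array([ 5.97291060e+01,  3.02793702e+01,  8.21563856e+01,  1.06863192e-04,
        6.76884057e+01, -1.02282220e+01]), 'qvel': array([-0.10616963, -0.06033944, -0.05183783,  0.06119857,  0.02173208,
        0.07517256]), 'tau': array([ 7.00230958e-04, -4.40058947e+01, -1.76587629e+01,  6.34296192e-02,
        5.84631076e-02, -1.51138088e-04]), 'position': array([0.21378237, 0.58647205, 0.19846735]), 'tcp_rot': array([[-1.09386344e-03, -9.39437180e-01,  3.42719402e-01],
       [-1.87068485e-03,  3.42720929e-01,  9.39435397e-01],
       [-9.99997652e-01,  3.86494039e-04, -2.13228080e-03]]), 'force': array([ 0.86008104, -0.01543757, -1.33971203]), 'moment': array([-0.01948223, -0.02747788,  0.00499143]), 'opening': 1.0020133932059598}
side [[351.46957003   0.         254.72719142]
 [  0.         351.46957003 191.84500485]
 [  0.           0.           1.        ]] [0.45083078 0.62976134 0.70540346] [[-0.98932815  0.09635357 -0.10929684]
 [-0.14555303 -0.61935906  0.77149768]
 [ 0.00664257  0.77917286  0.6267739 ]] ['img', 'z_map', 'mtx', 'origin', 'orientation']
top [[450.39783943   0.         253.08621951]
 [  0.         450.39783943 191.05956538]
 [  0.           0.           1.        ]] [ 0.47387681 -0.09361549  1.42102045] [[ 0.00233897  0.99720865 -0.07462862]
 [-0.99999226  0.00209631 -0.00332976]
 [-0.00316402  0.07463583  0.99720584]] ['img', 'z_map', 'mtx', 'origin', 'orientation']
```

View pics/side0.png

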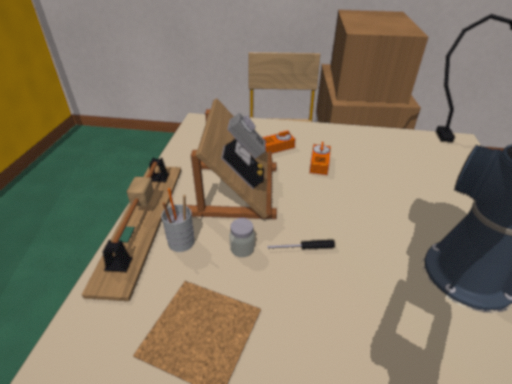

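View pics/top0.png

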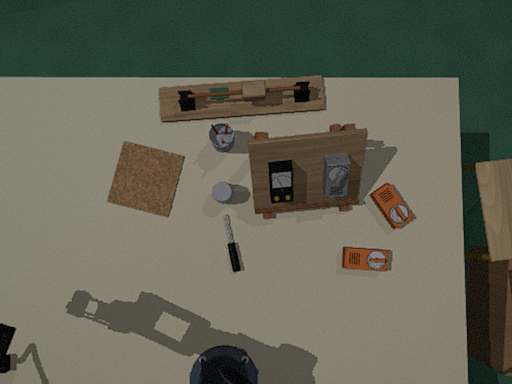

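```bash
cat > h.py <<'E'
import numpy as np, cv2
def load(n): return dict(np.load(n+".npz"))
def pts(c):
    z=c["z_map"]; K=c["mtx"]; v,u=np.mgrid[:z.shape[0],:z.shape[1]]
    p=np.dstack([(u-K[0,2])/K[0,0]*z,-(v-K[1,2])/K[1,1]*z,-z])
    P=p@c["orientation"].T+c["origin"]; P[z==0]=np.nan; return P
def ray(c,u,v):
    K=c["mtx"]; d=np.array([(u-K[0,2])/K[0,0],-(v-K[1,2])/K[1,1],-1]); return c["orientation"]@d
def onplane(c,u,v,p0,n):
    d=ray(c,u,v); o=c["origin"]; return o+d*((p0-o)@n)/(d@n)
def proj(c,P):
    q=(np.asarray(P)-c["origin"])@c["orientation"]; K=c["mtx"]
    return np.stack([K[0,0]*q[...,0]/-q[...,2]+K[0,2], -K[1,1]*q[...,1]/-q[...,2]+K[1,2]],-1)
E
python3 - <<'E'
from h import *
t=load("top0");s=load("side0")
cv2.imwrite("pics/c1.png",cv2.resize(t["img"][115:225,235:375],None,fx=5.4,fy=5.4,interpolation=2))
cv2.imwrite("pics/c2.png",cv2.resize(s["img"][90:230,180:320],None,fx=4.2,fy=4.2,interpolation=2))
P=pts(t);Q=pts(s)
for n,X in(("top",P),("side",Q)):
    print(n,np.isfinite(X[...,2]).mean(), )
for u,v in [(310,145),(310,190),(262,150),(338,165),(338,180),(335,192),(146,178),(50,200),(222,190),(222,137)]: print(u,v,P[v,u].round(4))
for u,v in [(215,150),(200,350),(350,300),(178,215),(242,230)]: print('s',u,v,Q[v,u].round(4))
E
```

```text
top 0.9959513346354166
side 0.9958394368489584
310 145 [ 0.6874 -0.2419  0.226 ]
310 190 [ 0.5769 -0.2577  0.0911]
262 150 [ 0.6743 -0.1133  0.2223]
338 165 [ 0.6343 -0.3172  0.2209]
338 180 [ 0.5958 -0.3203  0.2015]
335 192 [ 0.5679 -0.3237  0.1351]
146 178 [0.6207 0.2501 0.004 ]
50 200 [ 5.505e-01  5.536e-01 -1.000e-04]
222 190 [0.5768 0.0034 0.0849]
222 137 [0.7385 0.0053 0.0744]
s 215 150 [ 0.6665 -0.1386  0.2096]
s 200 350 [0.6076 0.2947 0.008 ]
s 350 300 [0.2978 0.1264 0.0037]
s 178 215 [ 0.7463 -0.0178  0.0758]
s 242 230 [0.5681 0.0212 0.0858]
```

View pics/c1.png

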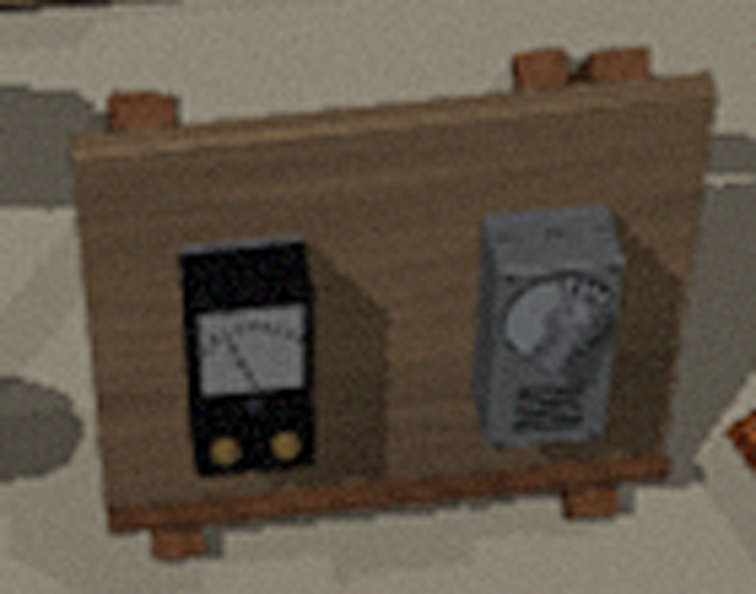

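View pics/c2.png

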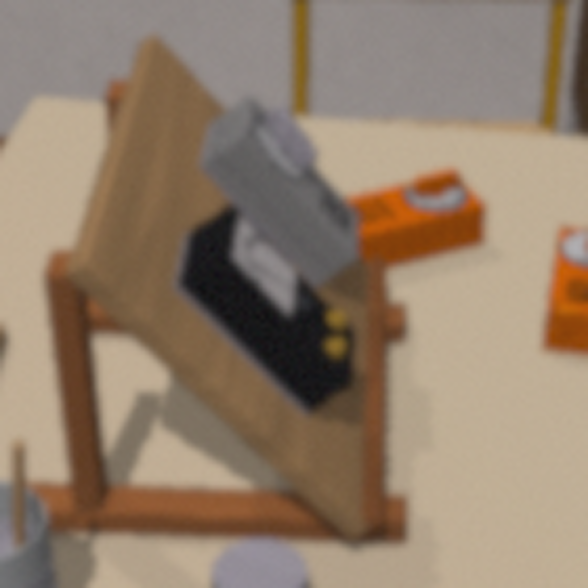

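```bash
cat > m.py <<'E'
from h import *
t=load("top0");s=load("side0")
P=pts(t);Q=pts(s)
def plane(X,it=6,th=.006):
    n=None
    for i in range(it):
        c=np.median(X,0) if i==0 else X.mean(0)
        n=np.linalg.svd(X-X.mean(0),full_matrices=False)[2][2]; c=X.mean(0)
        r=(X-c)@n; X=X[abs(r)<max(th,0)] if i else X[abs(r)<2*np.std(r)]
    return c,n*np.sign(n[2]),len(X),np.std((X-c)@n)
X=[]
for sl in [(slice(138,150),slice(258,320)),(slice(150,200),slice(302,318)),(slice(140,200),slice(258,268))]:
    X.append(P[sl].reshape(-1,3))
c,n,k,e=plane(np.vstack(X)); print("board",c,n,k,e,"lean",np.degrees(np.arccos(n[2])),"yaw",np.arctan2(-n[1],-n[0]))
nb=n;cb=c
# board axes
yb=np.cross(n,[0,0,0]);yb=np.array([-n[1],n[0],0]);yb/=np.linalg.norm(yb)
if yb[1]<0: yb=-yb
xb=np.cross(yb,n); 
R=np.stack([xb,yb,n],1); print(R)
# points above board plane
for nm,c_,X in(("top",t,P),("side",s,Q)):
    L=(X-cb)@R
    g=c_["img"].astype(int)
    m=(L[...,2]>.03)&(L[...,2]<.09)&(abs(L[...,0])<.17)&(L[...,1]<.02)&(L[...,1]>-.2)
    if nm=="side": m=(L[...,2]>.03)&(L[...,2]<.09)&(abs(L[...,0])<.17)&(L[...,1]<.2)&(L[...,1]>-.2)
    n_,lab,st,ce=cv2.connectedComponentsWithStats(m.astype(np.uint8))
    for i in range(1,n_):
        if st[i,4]>60:
            q=L[lab==i]; print(nm,st[i],"min",np.percentile(q,2,0).round(4),"max",np.percentile(q,98,0).round(4))
    # histogram of heights
# board extents
m=abs((P-cb)@nb)<.008
L=(P-cb)@R; m&=(abs(L[...,0])<.2)&(abs(L[...,1])<.25)
q=L[m]; print(np.percentile(q,[.5,99.5],axis=0))
np.savez("board.npz",c=cb,R=R)
E
python3 m.py
```

```text
Traceback (most recent call last):
  File "m.py", line 14, in <module>
    c,n,k,e=plane(np.vstack(X)); print("board",c,n,k,e,"lean",np.degrees(np.arccos(n[2])),"yaw",np.arctan2(-n[1],-n[0]))
            ~~~~~^^^^^^^^^^^^^^
  File "m.py", line 8, in plane
    n=np.linalg.svd(X-X.mean(0),full_matrices=False)[2][2]; c=X.mean(0)
      ~~~~~~~~~~~~~^^^^^^^^^^^^^^^^^^^^^^^^^^^^^^^^^
numpy.linalg.LinAlgError: SVD did not converge
```

```bash
sed -i 's/^    n=None/    n=None; X=X[np.isfinite(X).all(1)]/' m.py; sed -i 's/^        q=L\[lab==i\]/&/; s/q=L\[m\]; print/q=L[m]; q=q[np.isfinite(q).all(1)]; print/' m.py; python3 m.py
```

```text
board [ 0.64238448 -0.19248493  0.17599807] [-0.761918   -0.07845114  0.64290464] 2037 0.0018872862416388215 lean 49.991246386748664 yaw 0.10260375103960975
[[ 0.63952351 -0.10242382 -0.761918  ]
 [ 0.06584875  0.99474085 -0.07845114]
 [ 0.76594623 -0.          0.64290464]]
top [325 161  26  38 832] min [-0.1044 -0.1563  0.0322] max [ 0.0217 -0.0945  0.064 ]
top [285 166   9  37 293] min [-0.1036 -0.0025  0.0322] max [0.0221 0.0196 0.0496]
side [235 112  30  41 508] min [-0.1019 -0.1513  0.0309] max [ 0.0228 -0.0914  0.0634]
side [229 138  35  45 621] min [-0.1031  0.0033  0.0309] max [0.0227 0.0642 0.0463]
[[-0.17483102 -0.20637514 -0.007449  ]
 [ 0.08971336  0.20132392  0.00735825]]
```

```bash
cat > m2.py <<'E'
from h import *
t=load("top0");s=load("side0"); b=np.load("board.npz"); cb,R=b["c"],b["R"]
for nm,c in(("top",t),("side",s)):
    X=pts(c); L=(X-cb)@R
    for y0,y1 in((-.2,-.06),(-.03,.1)):
        m=(L[...,2]>.034)&(L[...,2]<.08)&(L[...,0]>-.12)&(L[...,0]<.04)&(L[...,1]<y1)&(L[...,1]>y0)
        f=m&(L[...,2]<.048)
        print(nm,"face z med",np.median(L[f][:,2]),f.sum())
        q=L[m][:,:2].astype(np.float32)*1000
        print("  rect",cv2.minAreaRect(q), "bbox mid",(np.percentile(q,2,0)+np.percentile(q,98,0))/2)
        k=m&(L[...,2]>.053)
        if k.sum()>5:
            q=L[k][:,:2]; mu=q.mean(0); w,v=np.linalg.eigh(np.cov(q.T)); d=v[:,1]*np.sign(v[0,1]); print("  key",k.sum(),mu,L[k][:,2].max(),"dir deg from x(+ccw)",np.degrees(np.arctan2(d[1],d[0])),np.sqrt(w))
    # board plane in this view
    w=(abs(L[...,2])<.01)&(L[...,0]>.035)&(L[...,0]<.08)&(abs(L[...,1]+.04)<.14); print("  board resid",np.median(L[w][:,2]),w.sum())
    n=((abs(X[...,2])<.02)); print("  table z",np.median(X[n][:,2]))
# mat by colour
for nm,c in(("top",t),("side",s)):
    hsv=cv2.cvtColor(c["img"],cv2.COLOR_BGR2HSV); X=pts(c)
    m=(hsv[...,1]>90)&(X[...,2]<.025)&(X[...,2]>-.01)&(X[...,1]>.05)&(X[...,0]>.4)&(X[...,0]<.78)
    m=cv2.morphologyEx(m.astype(np.uint8),cv2.MORPH_OPEN,np.ones((5,5))); m=cv2.morphologyEx(m,cv2.MORPH_CLOSE,np.ones((7,7)))
    n,lab,st,ce=cv2.connectedComponentsWithStats(m); i=1+np.argmax(st[1:,4]); vu=np.argwhere(lab==i)
    W=np.array([onplane(c,u,v,np.array([0,0,.006]),np.array([0,0,1.])) for v,u in vu]); print(nm,"mat",st[i],cv2.minAreaRect((W[:,:2]*1000).astype(np.float32)),W.mean(0))
E
python3 m2.py
```

```text
top face z med 0.042139231460271945 717
  rect ((-44.5195198059082, -126.1201171875), (65.15227508544922, 135.6021728515625), 89.68870544433594) bbox mid [ -41.569042 -125.48689 ]
  key 65 [-0.00942669 -0.12617844] 0.06792171113749268 dir deg from x(+ccw) -18.6113702858576 [0.00304911 0.01331556]
top face z med 0.04209891946959831 782
  rect ((-44.125328063964844, 29.258743286132812), (135.03221130371094, 64.22615814208984), 0.01857578009366989) bbox mid [-41.366104  29.03767 ]
  board resid 0.0001301067278024027 1308
  table z 0.0006553059297632613
side face z med 0.04168167952989433 359
  rect ((-40.56157684326172, -123.29292297363281), (128.15928649902344, 65.43914794921875), 0.11647554486989975) bbox mid [ -39.97839 -121.41781]
  key 64 [-0.01037143 -0.12241959] 0.06451456122324754 dir deg from x(+ccw) -18.610290298490426 [0.0030314  0.01337295]
side face z med 0.04166356614535431 544
  rect ((-41.01178741455078, 32.53163146972656), (66.65557861328125, 128.58685302734375), 89.87013244628906) bbox mid [-40.143738  33.515038]
  board resid -0.0001499270610639665 688
  table z 0.0015995502978819465
top mat [ 108  143   75   73 3861] ((619.2183227539062, 251.09461975097656), (198.58377075195312, 197.26463317871094), 76.00053405761719) [0.61866026 0.25132796 0.006     ]
side mat [ 135  282  125  102 8087] ((618.7559204101562, 255.21109008789062), (203.3999481201172, 200.29638671875), 75.9215087890625) [0.61854147 0.26089609 0.006     ]
```

```bash
cat > rel.py <<'E'
from h import *
from rig import bot
from scipy.spatial.transform import Rotation as Ro
b=np.load("board.npz"); cb,R=b["c"],b["R"]
RT=np.stack([-R[:,2],-R[:,0],R[:,1]],1)   # tool on board
DOWN=np.array([[0,-1,0],[0,0,1],[-1,0,0]],float)
def state():
    s=bot.read_state(); print("t",round(s["time_s"],2),"tcp",(s["position"]*1000).round(1),"F",s["force"].round(1),"M",s["moment"].round(3),"op",round(s["opening"],3),"j",s["joint_positions"].round(1)); return s
def rel(P,RR,s=None):
    s=s or bot.read_state()
    print("dp",((P-s["position"])*1000).round(1),"turn",Ro.from_matrix(RR@s["tcp_rot"].T).as_rotvec().round(4))
def B(x,y,z): return cb+R@np.array([x,y,z])
E
python3 - <<'E'
from rel import *
print(RT)
s=state()
for z in(.105,.005): print(B(-.041,-.124,z)); rel(B(-.041,-.124,z),RT)
rel(np.array([.5,0,.35]),DOWN)
E
```

```text
[[ 0.761918   -0.63952351 -0.10242382]
 [ 0.07845114 -0.06584875  0.99474085]
 [-0.64290464 -0.76594623 -0.        ]]
t 0.1 tcp [213.8 586.5 198.6] F [ 0.1 -0.6  0.4] M [-0.082  0.024 -0.   ] op 0.999 j [ 59.7  30.3  82.1  -0.   67.7 -10.2]
[ 0.54886318 -0.32676997  0.21209926]
dp [ 335.1 -913.3   13.5] turn [-0.1067 -0.8735  0.4239]
[ 0.62505498 -0.31892485  0.1478088 ]
dp [ 411.2 -905.5  -50.8] turn [-0.1067 -0.8735  0.4239]
dp [ 286.2 -586.5  151.4] turn [ 0.0019 -0.0007  0.3498]
```

>>> send_rows(fingers=[1,1,1,1,1,1,1,1,1,1], dp=[[20,-40,40],[50,-100,80],[100,-200,120],[150,-310,150],[236,-486,181],[236,-486,181],[236,-486,181],[236,-486,181],[236,-486,181],[236,-486,181]], turn=[[0,0,0.05],[0,0,0.1],[0,0,0.2],[0,0,0.3],[0,0,0.35],[0,0,0.35],[0,0,0.35],[0,0,0.35],[0,0,0.35],[0,0,0.35]])

```text
time_s: 0.93
position: [0.3828, 0.2375, 0.341]
tcp_rot: [[-0.001, -1.0, -0.001], [-0.002, -0.001, 1.0], [-1.0, 0.001, -0.002]]
force: [0.5, 0.2, -0.3]
opening: 0.998
```

```bash
python3 - <<'E'
from rel import *
s=state(); rel(B(-.041,-.124,.15),RT); rel(B(-.041,-.124,.105),RT)
E
```

```text
t 0.93 tcp [382.8 237.5 341. ] F [ 0.5  0.2 -0.3] M [ 0.051 -0.01   0.004] op 0.998 j [ 17.6   7.3  93.8  -0.1  78.9 -72.4]
dp [ 131.8 -567.8  -99.9] turn [ 0.0469 -0.8724  0.0963]
dp [ 166.1 -564.3 -128.9] turn [ 0.0469 -0.8724  0.0963]
```

>>> send_rows(fingers=[1,1,1,1,1,1,1,1,1,1], dp=[[5,-40,0],[10,-80,0],[20,-120,0],[30,-160,0],[40,-200,0],[55,-240,0],[70,-280,0],[85,-320,0],[100,-360,0],[110,-400,0]], turn=[[0,-0.06,0],[0,-0.12,0.01],[0.01,-0.2,0.02],[0.01,-0.28,0.03],[0.02,-0.36,0.04],[0.02,-0.44,0.05],[0.03,-0.52,0.06],[0.03,-0.6,0.07],[0.04,-0.7,0.08],[0.05,-0.8,0.09]])

```text
time_s: 1.77
position: [0.4768, -0.0801, 0.3496]
tcp_rot: [[0.646, -0.759, -0.08], [0.064, -0.05, 0.997], [-0.76, -0.649, 0.016]]
force: [0.7, 0.3, -0.5]
opening: 0.998
```

```bash
python3 - <<'E'
from rel import *
s=state(); rel(B(-.041,-.124,.15),RT); rel(B(-.041,-.124,.07),RT)
E
```

```text
t 1.77 tcp [476.8 -80.1 349.6] F [ 0.7  0.3 -0.5] M [0.034 0.413 0.028] op 0.998 j [ -44.    -5.2  118.6   43.    46.6 -163.1]
dp [  37.8 -250.2 -108.6] turn [-0.0007 -0.1667  0.0212]
dp [  98.8 -243.9 -160. ] turn [-0.0007 -0.1667  0.0212]
```

>>> send_rows(fingers=[1,1,1,1,1,1,1,1,1,1], dp=[[0,0,0],[0,-10,0],[0,-20,0],[0,-30,0],[0,-40,0],[0,-50,0],[0,-60,0],[0,-70,0],[0,-80,0],[0,-90,0]], turn=[[0.078,0.008,-0.091],[0.155,0.015,-0.182],[0.233,0.023,-0.274],[0.31,0.031,-0.365],[0.388,0.038,-0.456],[0.465,0.046,-0.547],[0.543,0.054,-0.638],[0.62,0.061,-0.73],[0.698,0.069,-0.821],[0.775,0.077,-0.912]])

```text
time_s: 2.6
position: [0.4764, -0.1703, 0.3492]
tcp_rot: [[0.646, -0.346, 0.681], [0.065, 0.913, 0.403], [-0.761, -0.216, 0.612]]
force: [0.1, -0.1, 0.1]
opening: 1.001
```

```bash
sed -i 's/^RT=.*/RT=np.stack([-R[:,2],R[:,0],-R[:,1]],1)/' rel.py; python3 - <<'E'
from rel import *
s=state(); rel(B(-.041,-.124,.15),RT); rel(B(-.041,-.124,.07),RT)
E
```

```text
t 2.6 tcp [ 476.4 -170.3  349.2] F [ 0.1 -0.1  0.1] M [-0.061  0.452 -0.001] op 1.001 j [ -55.8   -0.5  114.4   45.    53.8 -104.6]
dp [  38.1 -160.  -108.2] turn [ 1.3613  0.0252 -1.3446]
dp [  99.1 -153.7 -159.6] turn [ 1.3613  0.0252 -1.3446]
```

>>> send_rows(fingers=[1,1,1,1,1,1,1,1,1,1], dp=[[2,-12,0],[4,-24,-5],[6,-36,-10],[10,-50,-20],[14,-65,-30],[18,-80,-40],[20,-100,-50],[25,-120,-65],[30,-140,-80],[38,-160,-108]], turn=[[0.086,0.0015,-0.084],[0.17,0.003,-0.168],[0.255,0.005,-0.252],[0.34,0.006,-0.336],[0.425,0.008,-0.42],[0.51,0.01,-0.504],[0.596,0.011,-0.588],[0.68,0.012,-0.672],[0.766,0.014,-0.756],[0.85,0.016,-0.84]])

```text
time_s: 3.43
position: [0.515, -0.3327, 0.2422]
tcp_rot: [[0.719, 0.433, 0.543], [0.11, 0.701, -0.704], [-0.686, 0.567, 0.457]]
force: [0.4, -0.3, 0.0]
opening: 1.0
```

```bash
python3 - <<'E'
from rel import *
s=state(); rel(B(-.041,-.124,.15),RT); rel(B(-.041,-.124,.07),RT)
E
```

```text
t 3.43 tcp [ 515.  -332.7  242.2] F [ 0.4 -0.3  0. ] M [-0.147  0.445 -0.003] op 1.0 j [-66.8  23.4 108.5  61.1  53.6 -65.3]
dp [-0.4  2.4 -1.1] turn [ 0.5112  0.0097 -0.4993]
dp [ 60.6   8.6 -52.6] turn [ 0.5112  0.0097 -0.4993]
```

>>> send_rows(fingers=[1,1,1,1,1,1,1,1,1], dp=[[0,2,0],[0,2,-1],[0,2,-1],[0,2,-1],[0,2,-1],[0,2,-1],[0,2,-1],[0,2,-1],[0,2,-1]], turn=[[0.085,0.002,-0.083],[0.17,0.003,-0.166],[0.255,0.005,-0.25],[0.34,0.006,-0.333],[0.43,0.008,-0.416],[0.511,0.01,-0.499],[0.511,0.01,-0.499],[0.511,0.01,-0.499],[0.511,0.01,-0.499]])

```text
time_s: 4.18
position: [0.515, -0.3307, 0.2411]
tcp_rot: [[0.762, 0.64, 0.105], [0.079, 0.069, -0.995], [-0.643, 0.766, 0.002]]
force: [-0.0, 0.2, 0.1]
opening: 0.997
```

```bash
python3 - <<'E'
from rel import *
s=state(); rel(B(-.041,-.124,.07),RT); rel(B(-.041,-.124,.005),RT)
for n in("side","top"):
    c=bot.capture(n); cv2.imwrite(f"pics/{n}1.png",c["img"])
    np.savez(n+"1.npz",**c)
E
```

```text
t 4.18 tcp [ 515.  -330.7  241.1] F [-0.   0.2  0.1] M [-0.109  0.619  0.053] op 0.997 j [-67.9  23.8 111.8  68.   52.5 -32.2]
dp [ 60.6   6.7 -51.5] turn [ 0.002  -0.0003 -0.0022]
dp [110.1  11.8 -93.3] turn [ 0.002  -0.0003 -0.0022]
```

View pics/side1.png

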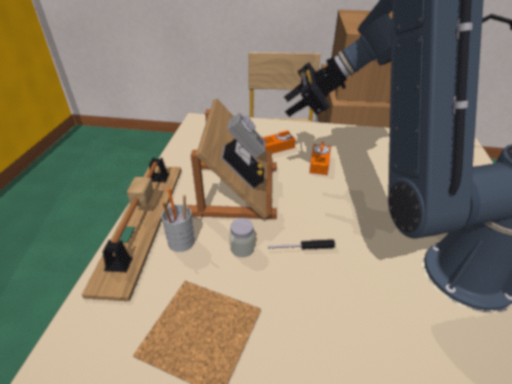

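View pics/top1.png

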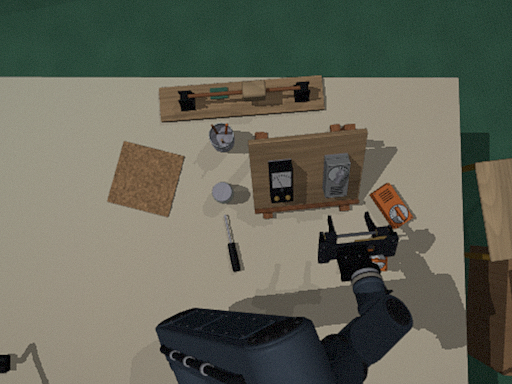

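>>> send_rows(fingers=[1,1,1,1,1,1,1,1,1,1], dp=[[15,2,-13],[30,3,-26],[45,5,-38],[60,7,-51],[68,7,-58],[76,8,-64],[84,9,-71],[92,10,-78],[98,11,-83],[98,11,-83]], turn=[[0.002,0,-0.002],[0.002,0,-0.002],[0.002,0,-0.002],[0.002,0,-0.002],[0.002,0,-0.002],[0.002,0,-0.002],[0.002,0,-0.002],[0.002,0,-0.002],[0.002,0,-0.002],[0.002,0,-0.002]])

```text
time_s: 5.12
position: [0.6137, -0.3193, 0.1574]
tcp_rot: [[0.762, 0.64, 0.103], [0.079, 0.065, -0.995], [-0.643, 0.766, -0.001]]
force: [0.0, 0.5, 0.3]
opening: 1.001
```

```bash
python3 - <<'E'
from rel import *
s=state(); rel(B(-.041,-.124,.005),RT); print((s["position"]-cb)@R)
for n in("side","top"):
    c=bot.capture(n); 
    np.savez(n+"2.npz",**c); a=(c["img"][90:230,180:370],c["img"][125:265,235:425])[n=="top"]
    cv2.imwrite(f"pics/{n}2.png",cv2.resize(a,None,fx=4,fy=4,interpolation=2))
E
```

```text
t 5.12 tcp [ 613.7 -319.3  157.4] F [0.  0.5 0.3] M [-0.098  0.558 -0.023] op 1.001 j [-56.3  35.9 107.2  81.5  43.3 -39. ]
dp [11.4  0.4 -9.6] turn [-0.001  -0.0005 -0.0005]
[-0.04096872 -0.12323372  0.01982103]
```

View pics/side2.png

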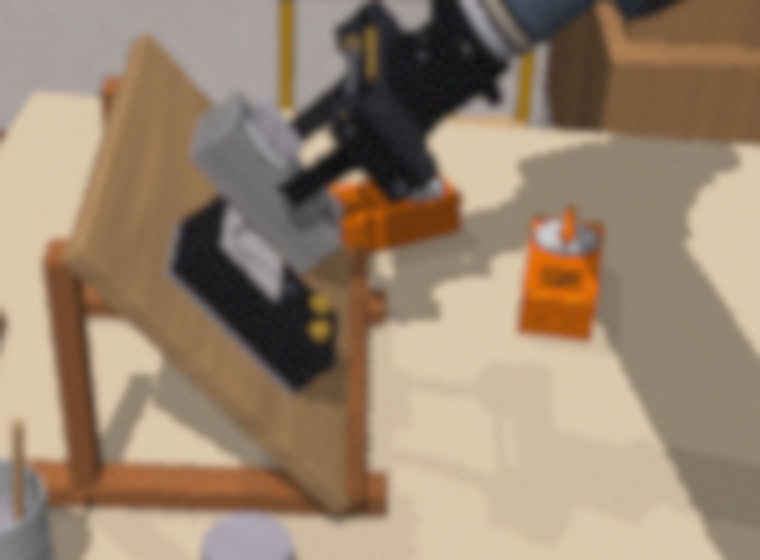

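View pics/top2.png

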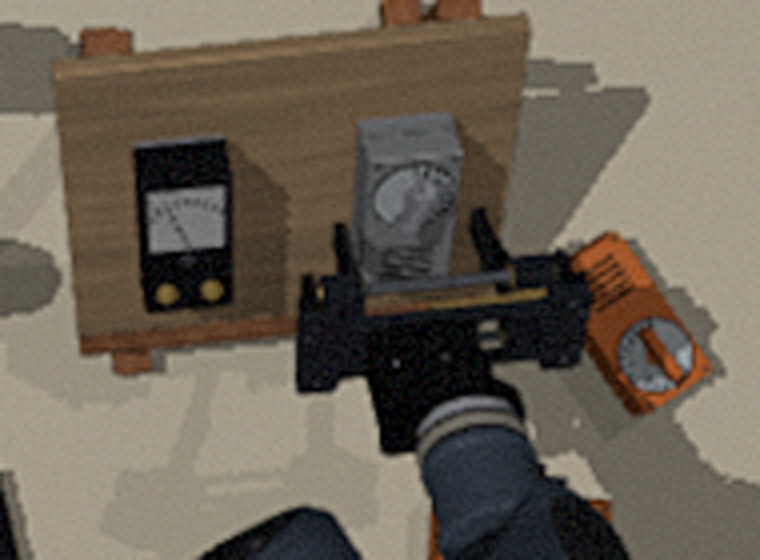

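>>> send_rows(fingers=[1,1,1,1,0,0,0,0,0,0], dp=[[4,0,-3],[8,0,-6],[11,0,-9],[11,0,-9],[11,0,-9],[11,0,-9],[11,0,-9],[11,0,-9],[11,0,-9],[11,0,-9]], turn=[[0,0,0],[0,0,0],[0,0,0],[0,0,0],[0,0,0],[0,0,0],[0,0,0],[0,0,0],[0,0,0],[0,0,0]])

```text
time_s: 6.05
position: [0.6241, -0.3205, 0.1493]
tcp_rot: [[0.762, 0.64, 0.101], [0.077, 0.065, -0.995], [-0.643, 0.766, 0.0]]
force: [-0.4, -1.7, 0.1]
opening: 0.727
```

```bash
python3 - <<'E'
from rel import *
s=state(); print((s["position"]-cb)@R, R.T@s["force"])
for n,dx,dz in(("off",0,.002),("up",.022,.002),("up+lift",.022,.06)): print(n,(R@np.array([dx,0,dz])*1000).round(1))
E
```

```text
t 6.05 tcp [ 624.1 -320.5  149.3] F [-0.4 -1.7  0.1] M [-0.215  0.685 -0.226] op 0.727 j [-55.4  37.1 106.3  82.6  42.6 -39.5]
[-0.04057749 -0.12541881  0.00682694] [-0.30038426 -1.67279712  0.53176762]
off [-1.5 -0.2  1.3]
up [12.5  1.3 18.1]
up+lift [-31.6  -3.3  55.4]
```

>>> send_rows(fingers=[0,0,0,0], dp=[[-1,0,1],[-1.5,-0.2,1.3],[-1.5,-0.2,1.3],[-1.5,-0.2,1.3]], turn=[[0,0,0],[0,0,0],[0,0,0],[0,0,0]])

```text
time_s: 6.38
position: [0.6226, -0.3203, 0.1504]
tcp_rot: [[0.762, 0.64, 0.102], [0.078, 0.065, -0.995], [-0.643, 0.766, 0.0]]
force: [3.5, 0.4, -3.7]
opening: 0.734
```

```bash
python3 - <<'E'
from rel import *
s=state(); print((s["position"]-cb)@R, R.T@s["force"])
E
```

```text
t 6.38 tcp [ 622.6 -320.3  150.4] F [ 3.5  0.4 -3.7] M [-0.158  0.577 -0.019] op 0.734 j [-55.5  37.  106.4  82.4  42.7 -39.4]
[-0.04072103 -0.12514019  0.0086244 ] [-0.58117035 -0.00646981 -5.07782434]
```

>>> send_rows(fingers=[0,0,0,0,0,0,0,0,0], dp=[[2,0.2,2.4],[4,0.4,4.8],[6,0.6,7.2],[8,0.8,9.6],[10,1,12],[12,1.2,14.4],[14,1.4,16.8],[14,1.4,16.8],[14,1.4,16.8]], turn=[[0,0,0],[0,0,0],[0,0,0],[0,0,0],[0,0,0],[0,0,0],[0,0,0],[0,0,0],[0,0,0]])

```text
time_s: 7.13
position: [0.6367, -0.3189, 0.1674]
tcp_rot: [[0.762, 0.64, 0.102], [0.078, 0.066, -0.995], [-0.643, 0.766, 0.001]]
force: [-0.2, 0.5, -5.6]
opening: 0.731
```

```bash
python3 - <<'E'
from rel import *
s=state(); print((s["position"]-cb)@R, R.T@s["force"])
c=bot.capture("side"); cv2.imwrite("pics/s3.png",cv2.resize(c["img"][90:230,180:370],None,fx=4,fy=4,interpolation=2))
X=(pts(c)-cb)@R
E
```

```text
t 7.13 tcp [ 636.7 -318.9  167.4] F [-0.2  0.5 -5.6] M [-0.136  1.379 -0.019] op 0.731 j [-54.1  35.6 104.6  79.9  42.3 -34.5]
[-0.01853789 -0.12514976  0.00868581] [-4.39071206  0.55737262 -3.53942842]
```

View pics/s3.png

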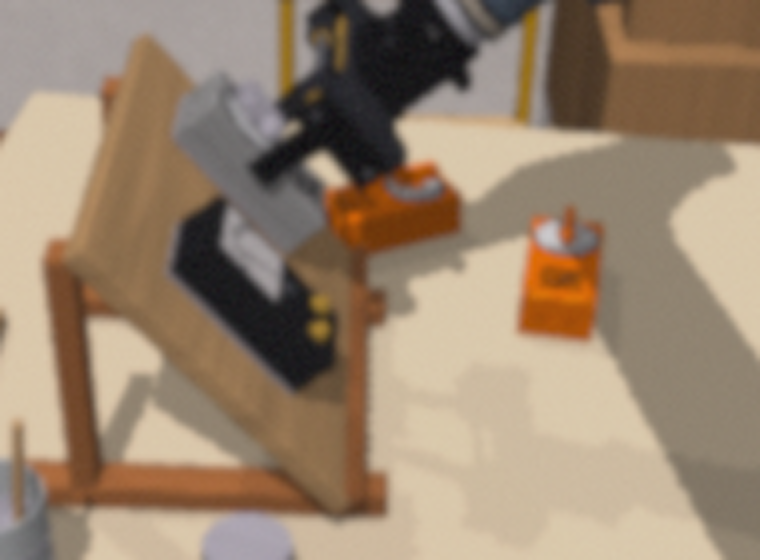

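>>> send_rows(fingers=[0,0,0,0,0,0], dp=[[-2.3,-0.2,1.9],[-4.6,-0.5,3.9],[-6.9,-0.7,5.8],[-9.1,-0.9,7.7],[-9.1,-0.9,7.7],[-9.1,-0.9,7.7]], turn=[[0,0,0],[0,0,0],[0,0,0],[0,0,0],[0,0,0],[0,0,0]])

```text
time_s: 7.68
position: [0.6273, -0.32, 0.1751]
tcp_rot: [[0.762, 0.64, 0.101], [0.077, 0.066, -0.995], [-0.643, 0.766, 0.001]]
force: [0.2, -0.3, -5.2]
opening: 0.728
```

```bash
python3 - <<'E'
from rel import *
s=state(); print((s["position"]-cb)@R, R.T@s["force"])
E
```

```text
t 7.68 tcp [ 627.3 -320.   175.1] F [ 0.2 -0.3 -5.2] M [-0.219  1.378  0.038] op 0.728 j [-55.   34.5 105.2  78.9  42.9 -34. ]
[-0.01873872 -0.12528337  0.02096331] [-3.88458488 -0.31149825 -3.49599485]
```

>>> send_rows(fingers=[0,0,0,0,0,0,0,0,0,0], dp=[[-10,-1,9],[-22,-2,19],[-38,-4,32],[-54,-6,46],[-70,-7,65],[-85,-8,85],[-98,-9,105],[-110,-10,125],[-118,-10,140],[-127,-10,155]], turn=[[0,0,0],[0,0,0],[0,0,0],[0,0,0],[0,0,0],[0,0,0],[0,0,0],[0,0,0],[0,0,0],[0,0,0]])

```text
time_s: 8.52
position: [0.499, -0.3295, 0.3315]
tcp_rot: [[0.761, 0.64, 0.102], [0.077, 0.067, -0.995], [-0.644, 0.765, 0.001]]
force: [0.0, -0.5, -4.3]
opening: 0.732
```

```bash
cat >> rel.py <<'E'
D2=np.array([[0,1,0],[0,0,-1],[-1,0,0]],float)
E
python3 - <<'E'
from rel import *
s=state(); print(R.T@s["force"])
rel(np.array([.5,0,.38]),D2); rel(np.array([.619,.253,.20]),D2)
E
```

```text
t 8.52 tcp [ 499.  -329.5  331.5] F [ 0.  -0.5 -4.3] M [-0.167  1.316 -0.077] op 0.732 j [-69.8  14.2 107.2  58.7  60.2 -17.6]
[-3.31085279 -0.53278472 -2.71149151]
dp [  1.  329.5  48.5] turn [-0.0434  0.8706 -0.0961]
dp [ 120.   582.5 -131.5] turn [-0.0434  0.8706 -0.0961]
```

>>> send_rows(fingers=[0,0,0,0,0,0,0,0,0,0], dp=[[0,25,10],[0,55,20],[0,85,30],[0,115,40],[0,150,48],[0,185,48],[0,220,48],[0,255,48],[0,290,48],[0,325,48]], turn=[[-0.004,0.087,-0.01],[-0.009,0.174,-0.019],[-0.013,0.261,-0.029],[-0.017,0.348,-0.038],[-0.022,0.435,-0.048],[-0.026,0.522,-0.058],[-0.03,0.609,-0.067],[-0.035,0.697,-0.077],[-0.039,0.784,-0.086],[-0.043,0.871,-0.096]])

```text
time_s: 9.35
position: [0.497, -0.0017, 0.3808]
tcp_rot: [[-0.005, 1.0, -0.001], [0.001, -0.001, -1.0], [-1.0, -0.005, -0.001]]
force: [1.3, -0.3, -5.9]
opening: 0.731
```

```bash
python3 - <<'E'
from rel import *
s=state()
rel(np.array([.619,.253,.20]),D2)
E
```

```text
t 9.35 tcp [497.   -1.7 380.8] F [ 1.3 -0.3 -5.9] M [-0.024  0.076 -0.015] op 0.731 j [-13.1  10.2  84.2  -0.   85.9  77. ]
dp [ 122.   254.7 -180.8] turn [-0.0009 -0.0049  0.0012]
```

>>> send_rows(fingers=[0,0,0,0,0,0,0,0,0,0], dp=[[12,28,0],[25,58,0],[40,88,-5],[55,118,-15],[70,148,-35],[85,178,-60],[100,208,-90],[112,235,-120],[122,255,-150],[122,255,-181]], turn=[[0,0,0],[0,0,0],[0,-0.003,0],[0,-0.005,0],[0,-0.005,0],[0,-0.005,0],[0,-0.005,0],[0,-0.005,0],[0,-0.005,0],[0,-0.005,0]])

```text
time_s: 10.18
position: [0.6197, 0.2584, 0.1984]
tcp_rot: [[0.001, 1.0, 0.0], [0.006, 0.0, -1.0], [-1.0, 0.001, -0.006]]
force: [1.0, 0.9, -5.6]
opening: 0.732
```

```bash
python3 - <<'E'
from rel import *
s=state()
rel(np.array([.619,.253,.04]),D2)
for n in("side","top"):
    c=bot.capture(n); cv2.imwrite(f"pics/{n}4.png",c["img"])
E
```

```text
t 10.18 tcp [619.7 258.4 198.4] F [ 1.   0.9 -5.6] M [-0.094  0.062  0.004] op 0.732 j [ 13.   33.9  75.1   0.4  70.9 102.8]
dp [  -0.7   -5.4 -158.4] turn [-0.0062  0.0008 -0.0005]
```

View pics/side4.png

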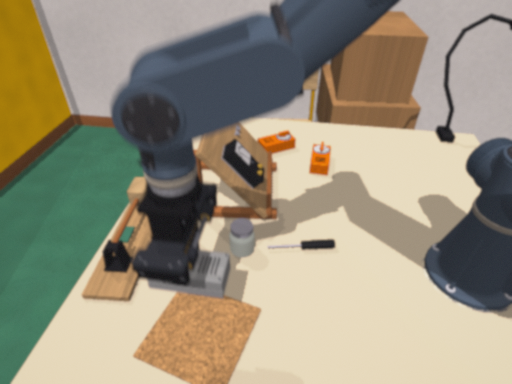

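View pics/top4.png

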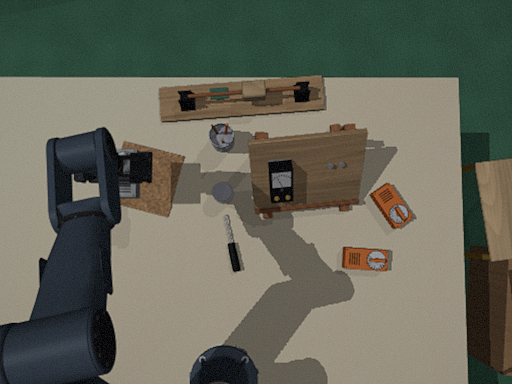

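>>> send_rows(fingers=[0,0,0,0,0,0,0,0,0,0], dp=[[0,-2,-20],[0,-4,-45],[-0.5,-5,-70],[-0.5,-5,-95],[-0.5,-5.4,-120],[-0.5,-5.4,-140],[-0.5,-5.4,-155],[-0.5,-5.4,-165],[-0.5,-5.4,-170],[-0.5,-5.4,-170]], turn=[[-0.006,0,0],[-0.006,0,0],[-0.006,0,0],[-0.006,0,0],[-0.006,0,0],[-0.006,0,0],[-0.006,0,0],[-0.006,0,0],[-0.006,0,0],[-0.006,0,0]])

```text
time_s: 11.12
position: [0.6121, 0.247, 0.0231]
tcp_rot: [[-0.019, 1.0, -0.002], [-0.008, -0.002, -1.0], [-1.0, -0.019, 0.008]]
force: [-0.0, 0.2, -5.3]
opening: 0.73
```

```bash
python3 - <<'E'
from rel import *
s=state()
rel(np.array([.619,.253,.014]),D2)
E
```

```text
t 11.12 tcp [612.1 247.   23.1] F [-0.   0.2 -5.3] M [-0.048  0.088  0.018] op 0.73 j [ 12.4  45.8  82.6  -0.3  52.8 102.7]
dp [ 6.9  6.  -9.1] turn [ 0.0082 -0.019   0.0019]
```

>>> send_rows(fingers=[0,0,0,0,0], dp=[[3,3,0],[7,6,-1],[7,6,-1],[7,6,-1],[7,6,-1]], turn=[[0.004,-0.01,0],[0.008,-0.019,0.002],[0.008,-0.019,0.002],[0.008,-0.019,0.002],[0.008,-0.019,0.002]])

```text
time_s: 11.53
position: [0.6194, 0.2532, 0.0227]
tcp_rot: [[0.001, 1.0, 0.0], [-0.0, 0.0, -1.0], [-1.0, 0.001, 0.0]]
force: [0.1, -0.8, -5.3]
opening: 0.734
```

```bash
python3 - <<'E'
from rel import *
s=state()
rel(np.array([.619,.253,.014]),D2)
E
```

```text
t 11.53 tcp [619.4 253.2  22.7] F [ 0.1 -0.8 -5.3] M [-0.079  0.147 -0.049] op 0.734 j [ 12.7  45.9  82.3  -0.   51.8 102.7]
dp [-0.4 -0.2 -8.7] turn [ 0.      0.0007 -0.0003]
```

Level and centred, 9–10 mm above the mat. Lower gently, watching the force.

>>> send_rows(fingers=[0,0,0,0,0,0,0], dp=[[-0.4,-0.2,-2],[-0.4,-0.2,-4],[-0.4,-0.2,-6],[-0.4,-0.2,-7],[-0.4,-0.2,-8],[-0.4,-0.2,-8],[-0.4,-0.2,-8]], turn=[[0,0,0],[0,0,0],[0,0,0],[0,0,0],[0,0,0],[0,0,0],[0,0,0]])

```text
time_s: 12.12
position: [0.6189, 0.253, 0.0146]
tcp_rot: [[0.0, 1.0, 0.0], [-0.0, 0.0, -1.0], [-1.0, 0.0, 0.0]]
force: [-0.6, 0.2, -5.6]
opening: 0.732
```

>>> send_rows(fingers=[0,0,0,0], dp=[[0,0,-0.5],[0,0,-1],[0,0,-1],[0,0,-1]], turn=[[0,0,0],[0,0,0],[0,0,0],[0,0,0]])

```text
time_s: 12.45
position: [0.6191, 0.253, 0.0138]
tcp_rot: [[0.001, 1.0, 0.0], [0.0, 0.0, -1.0], [-1.0, 0.001, -0.0]]
force: [0.9, 0.1, -4.2]
opening: 0.729
```

>>> send_rows(fingers=[0,0,0,0], dp=[[0,0,-0.4],[0,0,-0.8],[0,0,-0.8],[0,0,-0.8]], turn=[[0,0,0],[0,0,0],[0,0,0],[0,0,0]])

```text
time_s: 12.78
position: [0.6191, 0.253, 0.0137]
tcp_rot: [[0.001, 1.0, 0.0], [-0.0, 0.0, -1.0], [-1.0, 0.001, 0.0]]
force: [-2.1, -1.7, 2.7]
opening: 0.737
```

>>> send_rows(fingers=[0.8,0.9,1,1,1,1], dp=[[0,0,0],[0,0,0],[0,0,0],[0,0,0],[0,0,0],[0,0,0]], turn=[[0,0,0],[0,0,0],[0,0,0],[0,0,0],[0,0,0],[0,0,0]])

```text
time_s: 13.28
position: [0.6193, 0.253, 0.0137]
tcp_rot: [[0.001, 1.0, 0.0], [0.0, 0.0, -1.0], [-1.0, 0.001, -0.0]]
force: [0.8, 0.9, -0.1]
opening: 0.987
```

>>> send_rows(fingers=[1,1,1,1,1,1,1,1,1,1], dp=[[0,0,8],[0,0,18],[0,0,30],[0,0,50],[0,0,75],[0,0,100],[-35,0,125],[-75,0,150],[-115,0,160],[-155,0,160]], turn=[[0,0,0],[0,0,0],[0,0,0],[0,0,0],[0,0,0],[0,0,0],[0,0,0],[0,0,0],[0,0,0],[0,0,0]])

```text
time_s: 14.12
position: [0.47, 0.2537, 0.1778]
tcp_rot: [[0.01, 1.0, -0.0], [0.003, -0.0, -1.0], [-1.0, 0.01, -0.003]]
force: [-0.1, 0.4, -0.4]
opening: 1.001
```

```bash
python3 - <<'E'
from rel import *
s=state()
for n in("side","top"):
    c=bot.capture(n); cv2.imwrite(f"pics/{n}5.png",c["img"]); np.savez(n+"5.npz",**c)
E
```

```text
t 14.12 tcp [470.  253.7 177.8] F [-0.1  0.4 -0.4] M [0.057 0.206 0.033] op 1.001 j [ 16.4  24.6  97.   -0.   57.8 106.4]
```

View pics/side5.png

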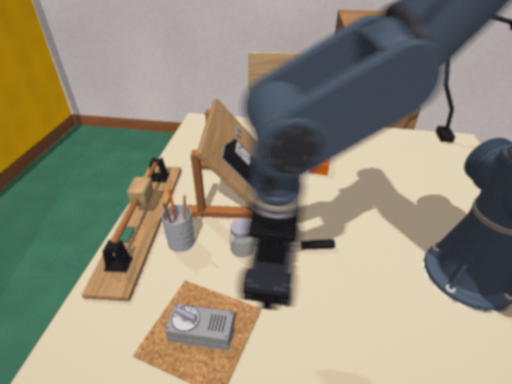

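View pics/top5.png

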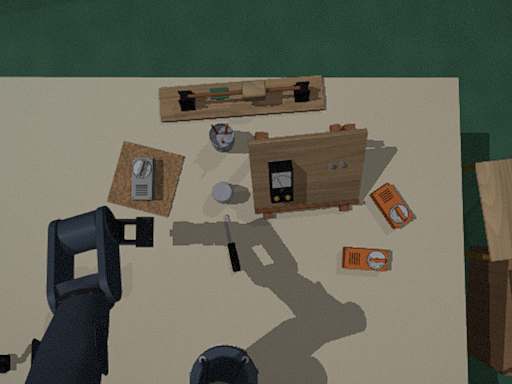

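```bash
cat > m3.py <<'E'
from h import *
import sys
def meas(tag):
  for nm in("top","side"):
    c=load(nm+tag); X=pts(c)
    m=(X[...,2]>.036)&(X[...,2]<.085)&(abs(X[...,0]-.619)<.09)&(abs(X[...,1]-.253)<.06)
    q=(X[m][:,:2]*1000).astype(np.float32)
    f=m&(X[...,2]<.054)
    print(nm,m.sum(),"rect",cv2.minAreaRect(q),"bbox",np.percentile(q,[2,98],axis=0).tolist(),"face z",np.median(X[f][:,2]))
    k=m&(X[...,2]>.059)
    if k.sum()>10:
        q=X[k][:,:2]; mu=q.mean(0); w,v=np.linalg.eigh(np.cov(q.T)); d=v[:,1]*np.sign(v[0,1])
        print("  key",k.sum(),mu,"top z",np.percentile(X[k][:,2],80),"az deg",np.degrees(np.arctan2(d[1],d[0])),np.sqrt(w), "mid", (np.percentile(q,2,0)+np.percentile(q,98,0))/2)
        print("  key rect",cv2.minAreaRect((q*1000).astype(np.float32)))
meas(sys.argv[1])
E
python3 m3.py 5
```

```text
top 903 rect ((615.1936645507812, 251.4854278564453), (127.80426788330078, 65.89935302734375), 0.23806796967983246) bbox [[551.7625415039063, 219.59428955078124], [677.3641186523438, 282.41997314453124]] face z 0.048802662239747496
  key 59 [0.64397524 0.250584  ] top z 0.07231359562944624 az deg -17.964206352109105 [0.0030258  0.01352801] mid [0.64448533 0.25177191]
  key rect ((644.7852783203125, 251.14935302734375), (9.780816078186035, 46.18560791015625), 70.56041717529297)
side 2003 rect ((615.9630737304688, 253.87144470214844), (65.60501861572266, 130.1367950439453), 89.96320343017578) bbox [[552.2388134765625, 223.6724688720703], [677.6803076171875, 285.437021484375]] face z 0.04938119683046155
  key 144 [0.64459256 0.25554627] top z 0.07099653983872381 az deg -17.289679980466595 [0.00272579 0.01379692] mid [0.64550923 0.25446711]
  key rect ((645.9564819335938, 254.05426025390625), (9.171791076660156, 47.64505386352539), 71.41314697265625)
```

>>> send_rows(fingers=[0.45,0.45,0.45,0.45,0.45,0.45,0.45,0.45,0.45,0.45], dp=[[10,0,0],[30,0,0],[50,0,0],[70,0,0],[90,0,0],[110,0,0],[130,0,0],[150,0,0],[165,0,0],[175,0,0]], turn=[[0,0,0.12],[0,0,0.24],[0,0,0.36],[0,0,0.48],[0,0,0.6],[0,0,0.72],[0,0,0.84],[0,0,0.96],[0,0,1.08],[0,0,1.2]])

```text
time_s: 15.05
position: [0.636, 0.2519, 0.1757]
tcp_rot: [[0.002, 0.355, 0.935], [-0.008, 0.935, -0.355], [-1.0, -0.007, 0.005]]
force: [-0.2, 0.0, -0.3]
opening: 0.46
```

>>> send_rows(fingers=[0.45,0.45,0.45,0.45,0.45,0.45,0.45,0.45,0.45,0.45], dp=[[1,0,0],[1,0,-5],[1,0,-10],[1,0,-15],[1,0,-20],[1,0,-25],[1,0,-30],[1,0,-35],[1,0,-40],[1,0,-45]], turn=[[0,0,0.12],[0,0,0.24],[0,0,0.36],[0,0,0.48],[0,0,0.6],[0,0,0.72],[0,0,0.84],[0,0,0.96],[0,0,1.08],[0,0,1.2]])

```text
time_s: 15.88
position: [0.6378, 0.2519, 0.1318]
tcp_rot: [[0.01, -0.747, 0.665], [-0.0, 0.665, 0.747], [-1.0, -0.008, 0.006]]
force: [0.1, 0.3, -0.5]
opening: 0.451
```

```bash
cat >> rel.py <<'E'
def dn(az):
    a=np.radians(az); z=np.array([np.cos(a),np.sin(a),0]); x=np.array([0,0,-1.]); return np.stack([x,np.cross(z,x),z],1)
E
python3 - <<'E'
from rel import *
s=state()
rel(np.array([.6455,.253,.1]),dn(72.2))
E
```

```text
t 15.88 tcp [637.8 251.9 131.8] F [ 0.1  0.3 -0.5] M [-0.023  0.051  0.019] op 0.451 j [ 12.3  38.9  76.6  -0.2  63.9 -35.9]
dp [  7.7   1.1 -31.8] turn [-0.0017  0.0101  0.4169]
```

>>> send_rows(fingers=[0.45,0.45,0.45,0.45,0.45,0.45,0.45,0.45], dp=[[3,0.5,-8],[6,1,-16],[7.7,1.1,-24],[7.7,1.1,-31],[7.7,1.1,-31],[7.7,1.1,-31],[7.7,1.1,-31],[7.7,1.1,-31]], turn=[[0,0,0.12],[0,0.005,0.24],[-0.002,0.01,0.35],[-0.002,0.01,0.417],[-0.002,0.01,0.417],[-0.002,0.01,0.417],[-0.002,0.01,0.417],[-0.002,0.01,0.417]])

```text
time_s: 16.55
position: [0.6461, 0.2532, 0.102]
tcp_rot: [[0.002, -0.952, 0.307], [0.0, 0.307, 0.952], [-1.0, -0.002, 0.001]]
force: [-0.8, -0.5, 0.4]
opening: 0.451
```

```bash
python3 - <<'E'
from rel import *
s=state()
rel(np.array([.6455,.253,.0515]),dn(72.2))
E
```

```text
t 16.55 tcp [646.1 253.2 102. ] F [-0.8 -0.5  0.4] M [0.015 0.031 0.028] op 0.451 j [ 12.2  41.6  76.1  -0.   62.2 -59.9]
dp [ -0.6  -0.2 -50.5] turn [-0.0001  0.0018  0.0008]
```

>>> send_rows(fingers=[0.45,0.45,0.45,0.45,0.45,0.45,0.45,0.45], dp=[[-0.6,-0.2,-10],[-0.6,-0.2,-22],[-0.6,-0.2,-34],[-0.6,-0.2,-42],[-0.6,-0.2,-47],[-0.6,-0.2,-50],[-0.6,-0.2,-50],[-0.6,-0.2,-50]], turn=[[0,0,0],[0,0,0],[0,0,0],[0,0,0],[0,0,0],[0,0,0],[0,0,0],[0,0,0]])

```text
time_s: 17.22
position: [0.6456, 0.253, 0.0517]
tcp_rot: [[0.002, -0.952, 0.307], [0.0, 0.307, 0.952], [-1.0, -0.002, 0.001]]
force: [0.5, -0.1, 0.7]
opening: 0.449
```

>>> send_rows(fingers=[0.3,0.2,0,0,0,0,0], dp=[[0,0,0],[0,0,0],[0,0,0],[0,0,0],[0,0,0],[0,0,0],[0,0,0]], turn=[[0,0,0],[0,0,0],[0,0,0],[0,0,0],[0,0,0],[0,0,0],[0,0,0]])

```text
time_s: 17.8
position: [0.6456, 0.253, 0.0518]
tcp_rot: [[0.002, -0.952, 0.307], [0.0, 0.307, 0.952], [-1.0, -0.002, 0.001]]
force: [0.3, -0.3, 0.5]
opening: 0.04
```

```bash
python3 - <<'E'
from rel import *
s=state()
c=bot.capture("side"); cv2.imwrite("pics/s6.png",cv2.resize(c["img"][230:384,100:300],None,fx=3.8,fy=3.8,interpolation=2))
E
```

```text
t 17.8 tcp [645.6 253.   51.8] F [ 0.3 -0.3  0.5] M [-0.026 -0.006 -0.019] op 0.04 j [ 12.2  45.2  77.7  -0.   57.  -59.9]
```

View pics/s6.png

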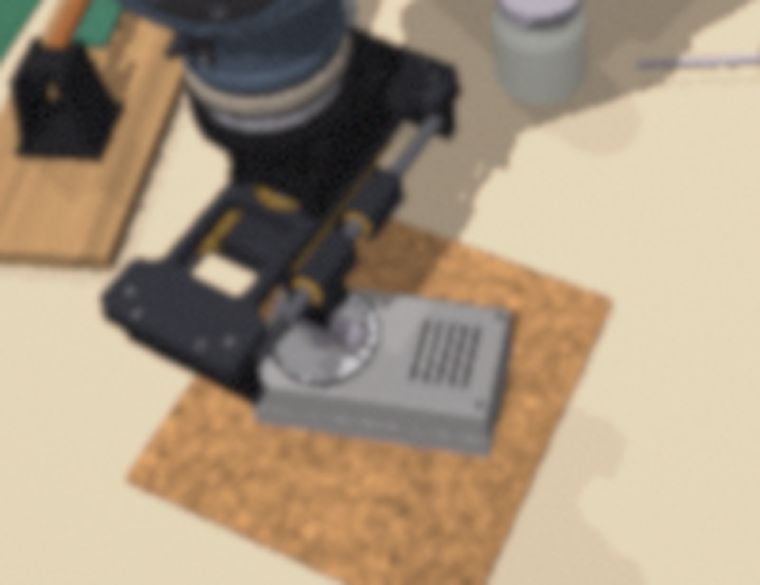

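>>> send_rows(fingers=[0,0], dp=[[0,0,0],[0,0,0]], turn=[[0,0,0],[0,0,0]])

```text
time_s: 18.02
position: [0.6456, 0.253, 0.0518]
tcp_rot: [[0.002, -0.952, 0.307], [0.0, 0.307, 0.952], [-1.0, -0.002, 0.001]]
force: [-0.1, 0.1, 0.3]
opening: 0.006
```

```bash
python3 - <<'E'
from h import *
for n in("top","side"):
    c=load(n+"5"); u,v=proj(c,np.array([.645,.253,.07])).astype(int); print(u,v)
    cv2.imwrite(f"pics/k5{n}.png",cv2.resize(c["img"][v-30:v+30,u-40:u+40],None,fx=8,fy=8,interpolation=2))
    X=pts(c); 
    for dv in range(-14,15,2): print(' '.join("%3d"%(1000*X[v+dv,u+du,2]) for du in range(-16,17,2)))
E
```

```text
139 167
  6   9   1   9  11   5   2   7   7   3   3   3   6  12   6   3   6
 11   1   9   2  14   4   6   5   8   9  10   6   3   8  11  -2  13
  8   5   7   4   5  12   4   7   7  10   3   8  13   6   6   6   1
 12   4   8  13   6  52  44  41  48  52  46  49  49  47  46  45  18
  1   5   8   8   6  49  46  46  50  46  66  46  52  48  50  48  12
  3  14   0   7   6  47  51  44  54  66  77  57  52  46  44  44  14
  8   8   1  10   5  45  52  51  47  67  67  54  55  47  55  34  15
  7   5   3   6   2  46  46  55  51  74  59  52  50  46  50  41  13
  1   4   7   0  12  47  46  49  69  68  53  49  50  48  46  45  13
  1  11   9   8   6  53  49  51  76  65  49  51  46  56  45  37  12
 13   6  11   5   8  49  50  69  76  61  51  53  52  49  51  35   8
  6   4   8   3   9  47  52  58  72  49  50  48  49  52  49  37  11
  9   2  12   3   8  51  45  53  48  55  52  45  47  47  52  40   8
  8  10   7   4   5  44  48  52  50  45  49  51  55  47  50  42  11
  4   6   8  12   4  50  51  50  48  45  47  47  49  50  51  37  12
184 312
  1   2   8   7   7   8   6   6   7   7   5   4   7   7   8   8 
[... 255 characters left out ...]
  50  51  47  48   6
  6   8   8  52  67  71  70  50  48  47  50  49  52  51  48  47  48
  5   7  48  66  70  72  72  71  71  50  49  51  50  51  50  50  51
  5   8  48  51  62  66  68  70  71  71  70  51  51  50  49  49  49
  7  48  50  51  56  61  62  67  69  72  71  71  72  51  51  50  51
  7  49  50  50  51  52  53  61  62  66  69  70  68  67  50  50  47
  8  50  52  51  49  50  50  54  54  59  63  68  67  64  51  49  47
 48  48  49  49  50  50  49  50  54  55  54  58  62  61  51  49  50
 49  49  50  50  51  51  51  52  48  50  50  50  55  49  49  51  48
 49  50  49  50  49  50  52  49  49  49  52  52  50  49  50  47  48
 50  49  50  51  50  49  50  51  52  51  52  52  52  48  50  50  48
```

View pics/k5side.png

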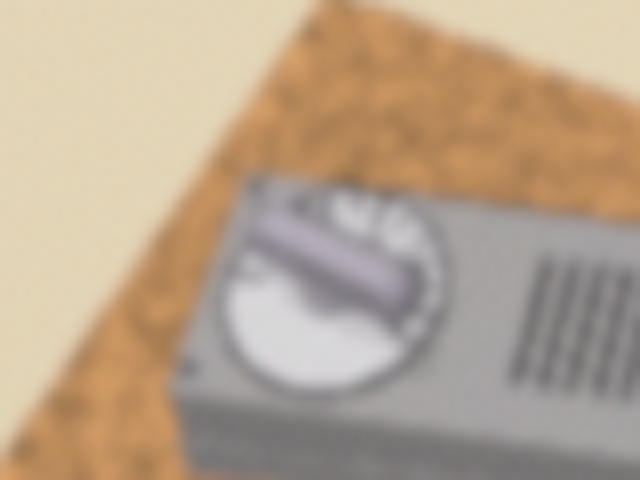

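View pics/k5top.png

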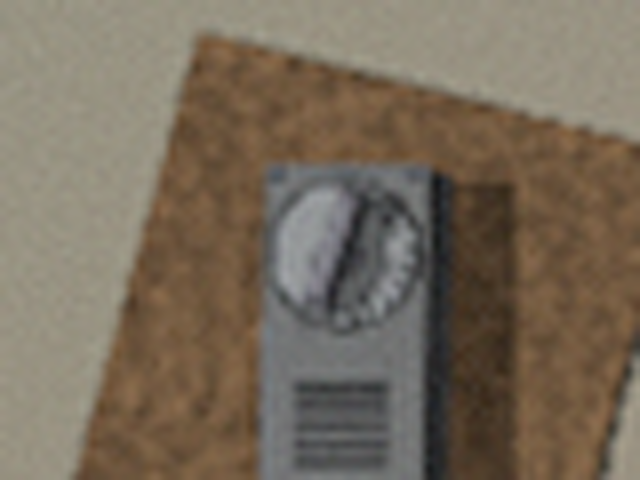

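```bash
python3 - <<'E'
from rel import *
for n in("top","side"):
    c=bot.capture(n); np.savez(n+"7.npz",**c); u,v=proj(c,np.array([.645,.253,.07])).astype(int); print(u,v)
    cv2.imwrite(f"pics/k7{n}.png",cv2.resize(c["img"][v-35:v+30,u-45:u+45],None,fx=8,fy=8,interpolation=2))
    X=pts(c)
    for dv in range(-14,15,2): print(' '.join("%3d"%(1000*X[v+dv,u+du,2]) for du in range(-16,17,2)))
E
```

```text
139 167
442 436 419 411 400 385 370 248 245 245 245 243   6   0   9   2  12
445 441 426 406 398 390 366 245 249 248 246 244 162  11   7   1   7
452 443 428 408 400 388 369 253 245 245 247 239 159 165  11   4   6
456 445 432 410 398 387 369 249 246 240 243 229 200 164 167 165 162Traceback (most recent call last):
  File "<stdin>", line 6, in <module>
  File "<stdin>", line 6, in <genexpr>
ValueError: cannot convert float NaN to integer
```

```bash
python3 - <<'E'
from rel import *
c=bot.capture("side"); np.savez("side7.npz",**c); u,v=proj(c,np.array([.645,.253,.07])).astype(int); print(u,v)
cv2.imwrite(f"pics/k7side.png",cv2.resize(c["img"][v-35:v+30,u-45:u+45],None,fx=8,fy=8,interpolation=2))
X=np.nan_to_num(pts(c))
for dv in range(-20,20,2): print(' '.join("%3d"%(1000*X[v+dv,u+du,2]) for du in range(-20,25,2)))
E
```

```text
184 312
167 169 170 168 168 169 187 189 185 180 170 167 168 169 169 151 152 152   6   7   9   6   7
169 169 170 168 169 188 190 186 181 172 172 168 170 169 167   7   7   7   6   9   7   6   9
161 167 168 168 188 189 189 183 172 169 170 169 169 167 164 156   7   6   6   7   6   8   6
155 159 162 188 188 189 183 172 170 170 171 169 169 164 157 149   8   8   7   5   8   8   5
  1 150 154 188 187 184 178 169 169 169 167 170 165 160 153   6   8   7   5  10   5   6   8
  0   0 189 189 186 179 162 164 168 169 170 168 161 156   6   6   6   5   7   7   7   8   9
  3 188 187 185 183 151 154 160 163 166 167 161 155  95   8   4   6   8   6   7   7   8   6
188 189 187 183   9  49 101 165 164 161 160 156 150  87  50  50  49  48   6   7   5   7   8
189 187 183 178   8  48 162 160 163 152 153 154  86  81  51  50  48  49  48  46  48  50  50
188 188 179   5  50  67 164 162  91  93  97  87  80  74  50  53  51  49  48  50  49  49  47
188 188 188   9  50 163 161 160  80  85  88  86  70  49  50  51  50  50  46  48  50  48  48
190 187 187  46 163 164 158  60  65  78  81  81  71  70  71  51  48  51  50  48  47  50  51
189 188 189 164 164 161   0  51  56  58  64  66  69  71  70  67  49  50  52  49  49  50  49
189 188 184 163 161  50  52  50  51  54  56  59  64  68  68  64  48  49  49  48  48  49  50
187 185 180 163 159  52  49  50  51  51  54  52  54  60  63  61  51   0  48  49  49  49  48
186 181 163 161  50  51  51  50  51  50  52  50  48  50  54  50  52  48  49  50  48  47  49
183 176 163  48  49  51  49  51  52  51  52  51  50  50  50  51  50  49  48  48  48  48  49
176 173  46  47  47  50  50  52  51  53  48  52  49  51  51  50  49  49  50  47  49  47  49
175 168 162  49  49  49  50  51  50  51  50  51  51  49  51  48  46  48  50  48  49  48  47
168 163 157  48  48  48  52  49  49  49  49  51  47  49  50  48  49  48  48  49  48  50  49
```

View pics/k7side.png

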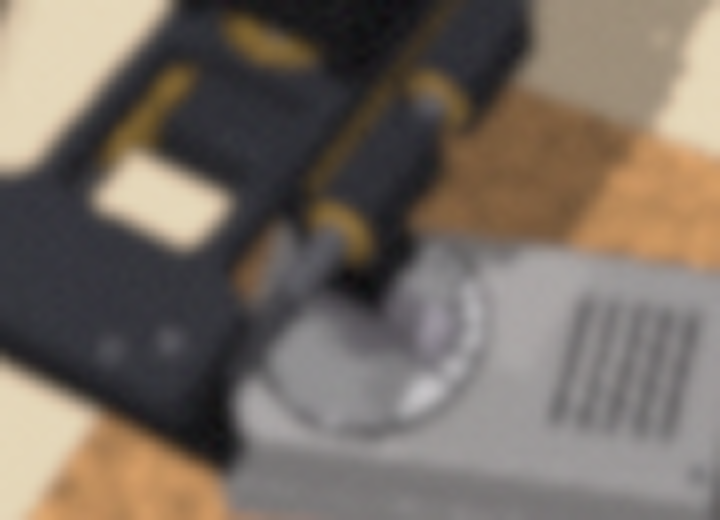

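```bash
python3 - <<'E'
from rel import *
# view 2: TCP at .6137,-.3193,.1574, R=RT
P0=np.array([.6137,-.3193,.1574])
for n in("top","side"):
    X=pts(load(n+"2")); L=(X-P0)@RT
    m=(abs(L[...,1])<.02)&(abs(L[...,2])>.037)&(abs(L[...,2])<.065)&(L[...,0]>-.15)&(L[...,0]<.03)
    img=load(n+"2")["img"].max(2); m&=img<75
    for sgn in(1,-1):
        q=L[m&(np.sign(L[...,2])==sgn)]
        print(n,sgn,len(q),np.sort(q[:,0])[-12:].round(3), "z range",np.percentile(q[:,2],[5,95]) if len(q) else 0)
# view 1
P1=np.array([.515,-.3307,.2411])
for n in("top","side"):
    c=load(n+"1");X=pts(c); L=(X-P1)@RT
    m=(abs(L[...,1])<.03)&(abs(L[...,2])<.075)&(L[...,0]>-.15)&(L[...,0]<.02)
    for sgn in(1,-1):
        q=L[m&(np.sign(L[...,2])==sgn)]
        q=q[q[:,0].argsort()][-12:]; print(n,sgn,len(q)); print(q.round(3).tolist())
E
```

```text
top 1 183 [0.02  0.02  0.02  0.02  0.021 0.021 0.021 0.021 0.022 0.022 0.023 0.023] z range [0.04303508 0.06250863]
top -1 135 [-0.037 -0.037 -0.036 -0.035 -0.033 -0.032 -0.031 -0.031 -0.031 -0.03
 -0.028 -0.026] z range [-0.06340518 -0.04452585]
side 1 93 [-0.041 -0.039 -0.039 -0.039 -0.038 -0.037 -0.036 -0.036 -0.035 -0.033
 -0.032 -0.032] z range [0.04095702 0.05154129]
side -1 201 [-0.029 -0.029 -0.029 -0.028 -0.028 -0.027 -0.026 -0.026 -0.025 -0.025
 -0.025 -0.024] z range [-0.06192006 -0.04816712]
top 1 12
[[-0.031, 0.012, 0.048], [-0.03, 0.004, 0.044], [-0.03, 0.011, 0.052], [-0.029, 0.011, 0.046], [-0.028, 0.01, 0.044], [-0.027, 0.005, 0.045], [-0.027, -0.007, 0.044], [-0.026, 0.012, 0.045], [-0.025, 0.009, 0.05], [-0.024, 0.009, 0.053], [-0.024, 0.009, 0.048], [-0.024, -0.006, 0.044]]
top -1 12
[[-0.032, 0.009, -0.044], [-0.031, 0.001, -0.051], [-0.031, 0.008, -0.051], [-0.03, 0.011, -0.049], [-0.029, 0.005, -0.046], [-0.029, 0.009, -0.043], [-0.029, 0.009, -0.046], [-0.028, 0.009, -0.051], [-0.027, 0.01, -0.043], [-0.027, 0.011, -0.048], [-0.026, 0.011, -0.051], [-0.025, 0.008, -0.045]]
side 1 12
[[-0.028, 0.009, 0.043], [-0.028, -0.007, 0.043], [-0.027, 0.003, 0.041], [-0.026, 0.011, 0.049], [-0.026, -0.004, 0.047], [-0.026, 0.011, 0.042], [-0.026, 0.006, 0.044], [-0.025, -0.001, 0.043], [-0.024, 0.004, 0.043], [-0.024, -0.007, 0.047], [-0.024, 0.013, 0.048], [-0.024, 0.008, 0.044]]
side -1 12
[[-0.028, -0.001, -0.054], [-0.028, 0.008, -0.055], [-0.028, -0.007, -0.051], [-0.027, 0.002, -0.051], [-0.027, 0.011, -0.052], [-0.026, -0.004, -0.053], [-0.026, -0.009, -0.051], [-0.026, 0.0, -0.053], [-0.025, 0.004, -0.052], [-0.025, 0.008, -0.051], [-0.024, -0.006, -0.053], [-0.024, 0.012, -0.051]]
```

>>> send_rows(fingers=[0.45,0.45,0.45,0.45,0.45,0.45,0.45,0.45], dp=[[0,0,3],[0,0,6],[0,0,9],[0,0,10],[0,0,10],[0,0,10],[0,0,10],[0,0,10]], turn=[[0,0,0],[0,0,0],[0,0,0],[0,0,0],[0,0,0],[0,0,0],[0,0,0],[0,0,0]])

```text
time_s: 18.78
position: [0.6455, 0.2529, 0.0617]
tcp_rot: [[0.002, -0.952, 0.307], [0.0, 0.307, 0.952], [-1.0, -0.001, 0.001]]
force: [-0.8, 0.2, 0.4]
opening: 0.435
```

```bash
python3 - <<'E'
from rel import *
s=state(); P0=s["position"]; RR=s["tcp_rot"]
c=bot.capture("side"); np.savez("side8.npz",**c); X=pts(c); L=(X-P0)@RR
u,v=proj(c,np.array([.645,.253,.07])).astype(int)
cv2.imwrite(f"pics/k8side.png",cv2.resize(c["img"][v-45:v+30,u-45:u+45],None,fx=8,fy=8,interpolation=2))
m=(abs(L[...,1])<.03)&(abs(L[...,2])<.045)&(L[...,0]>-.075)&(L[...,0]<-.015)
for sg in(1,-1):
    q=L[m&(np.sign(L[...,2])==sg)]; print(sg,len(q),"max x",np.sort(q[:,0])[-8:].round(3),"y",np.percentile(q[:,1],[2,98]),"z",np.percentile(q[:,2],[2,98]))
E
```

```text
t 18.78 tcp [645.5 252.9  61.7] F [-0.8  0.2  0.4] M [ 0.001 -0.038  0.063] op 0.435 j [ 12.2  44.4  77.5  -0.   58.  -59.9]
1 47 max x [-0.028 -0.028 -0.027 -0.027 -0.027 -0.027 -0.026 -0.022] y [-0.01122611  0.01093172] z [0.01978758 0.02871226]
-1 103 max x [-0.028 -0.028 -0.028 -0.027 -0.026 -0.026 -0.026 -0.025] y [-0.0088055   0.01085812] z [-0.0275238  -0.01783484]
```

View pics/k8side.png

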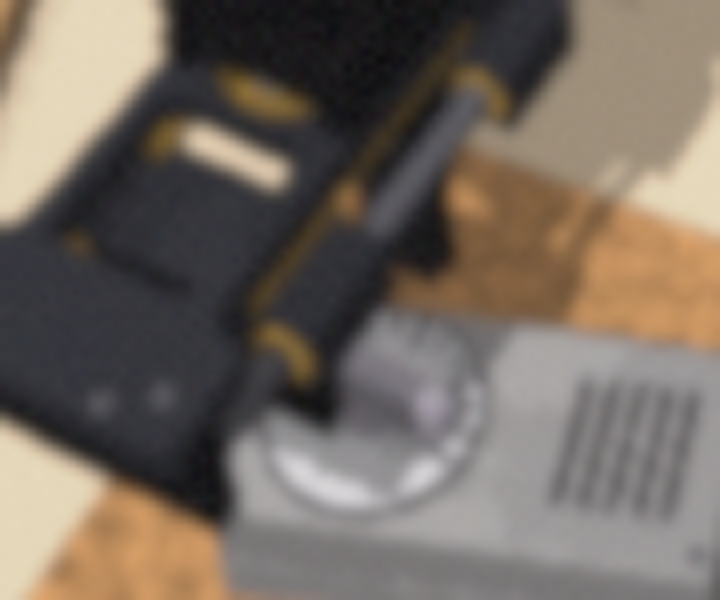

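>>> send_rows(fingers=[0.45,0.45,0.45,0.45,0.45,0.45,0.45,0.45], dp=[[0,0,-8],[0,0,-16],[0,0,-24],[0,0,-30],[0,0,-33],[0,0,-35],[0,0,-35],[0,0,-35]], turn=[[0,0,0],[0,0,0],[0,0,0],[0,0,0],[0,0,0],[0,0,0],[0,0,0],[0,0,0]])

```text
time_s: 19.5
position: [0.6457, 0.253, 0.0267]
tcp_rot: [[0.002, -0.952, 0.307], [0.0, 0.307, 0.952], [-1.0, -0.002, 0.001]]
force: [0.6, 1.0, 0.4]
opening: 0.448
```

>>> send_rows(fingers=[0.45,0.45,0.45,0.45], dp=[[0,0,-1],[0,0,-2],[0,0,-2.5],[0,0,-2.5]], turn=[[0,0,0],[0,0,0],[0,0,0],[0,0,0]])

```text
time_s: 19.83
position: [0.6462, 0.2532, 0.0254]
tcp_rot: [[0.003, -0.952, 0.306], [0.0, 0.306, 0.952], [-1.0, -0.003, 0.001]]
force: [-1.6, -0.5, 4.4]
opening: 0.451
```

```bash
python3 - <<'E'
from rel import *
s=state(); P0=s["position"]; RR=s["tcp_rot"]
c=bot.capture("side"); np.savez("side9.npz",**c); X=pts(c)
u,v=proj(c,np.array([.645,.253,.07])).astype(int)
cv2.imwrite(f"pics/k9side.png",cv2.resize(c["img"][v-45:v+30,u-45:u+45],None,fx=8,fy=8,interpolation=2))
E
```

```text
t 19.83 tcp [646.2 253.2  25.4] F [-1.6 -0.5  4.4] M [-0.14   0.2    0.067] op 0.451 j [ 12.2  47.2  78.3  -0.   54.4 -59.9]
```

View pics/k9side.png

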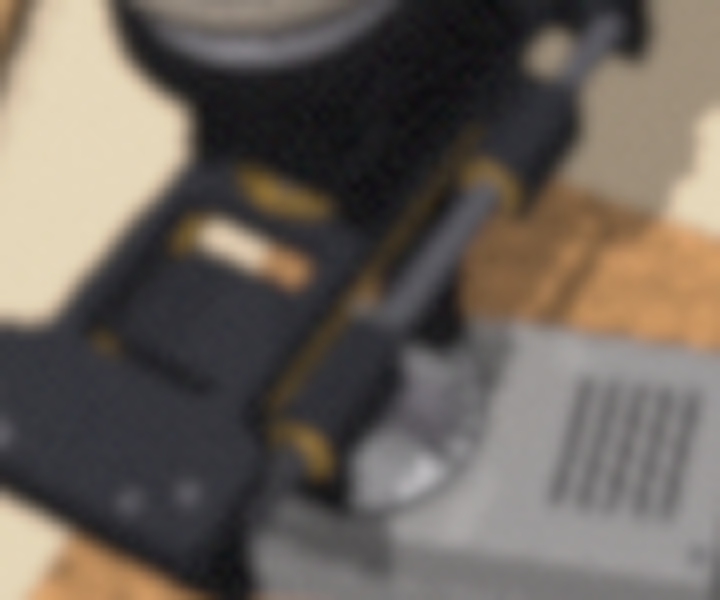

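>>> send_rows(fingers=[0.45,0.45,0.2,0,0,0,0,0,0], dp=[[-0.5,0,2],[-0.5,0,2.2],[-0.5,0,2.2],[-0.5,0,2.2],[-0.5,0,2.2],[-0.5,0,2.2],[-0.5,0,2.2],[-0.5,0,2.2],[-0.5,0,2.2]], turn=[[0,0,0],[0,0,0],[0,0,0],[0,0,0],[0,0,0],[0,0,0],[0,0,0],[0,0,0],[0,0,0]])

```text
time_s: 20.63
position: [0.6456, 0.2531, 0.0273]
tcp_rot: [[0.003, -0.952, 0.306], [0.0, 0.306, 0.952], [-1.0, -0.003, 0.001]]
force: [-0.4, -0.2, -1.2]
opening: 0.159
```

```bash
python3 - <<'E'
from rel import *
s=state(); print(np.degrees(np.arctan2(s["tcp_rot"][1,2],s["tcp_rot"][0,2])))
E
```

```text
t 20.63 tcp [645.6 253.1  27.3] F [-0.4 -0.2 -1.2] M [0.033 0.033 0.011] op 0.159 j [ 12.2  47.   78.3  -0.   54.5 -59.9]
72.1590534732508
```

>>> send_rows(fingers=[0,0,0], dp=[[0,0,0],[0,0,0],[0,0,0]], turn=[[0,0,0],[0,0,0],[0,0,0]])

```text
time_s: 20.88
position: [0.6456, 0.2531, 0.0273]
tcp_rot: [[0.003, -0.952, 0.306], [0.0, 0.306, 0.952], [-1.0, -0.003, 0.001]]
force: [-0.3, 0.5, -0.4]
opening: 0.156
```

>>> send_rows(fingers=[0,0,0,0,0], dp=[[0,0,0],[0,0,0],[0,0,0],[0,0,0],[0,0,0]], turn=[[0,0,-0.08],[0,0,-0.16],[0,0,-0.24],[0,0,-0.32],[0,0,-0.4]])

```text
time_s: 21.3
position: [0.6456, 0.2531, 0.0273]
tcp_rot: [[0.003, -0.755, 0.656], [-0.001, 0.656, 0.755], [-1.0, -0.003, 0.001]]
force: [-0.8, -0.7, -0.4]
opening: 0.156
```

```bash
python3 - <<'E'
from rel import *
s=state(); print(np.degrees(np.arctan2(s["tcp_rot"][1,2],s["tcp_rot"][0,2])))
c=bot.capture("side"); np.savez("side10.npz",**c); X=pts(c)
u,v=proj(c,np.array([.645,.253,.07])).astype(int)
cv2.imwrite(f"pics/k10side.png",cv2.resize(c["img"][v-45:v+40,u-45:u+60],None,fx=7,fy=7,interpolation=2))
E
```

```text
t 21.3 tcp [645.6 253.1  27.3] F [-0.8 -0.7 -0.4] M [-0.05   0.009  0.041] op 0.156 j [ 12.2  47.   78.3  -0.1  54.6 -36.7]
49.01900916621697
```

View pics/k10side.png

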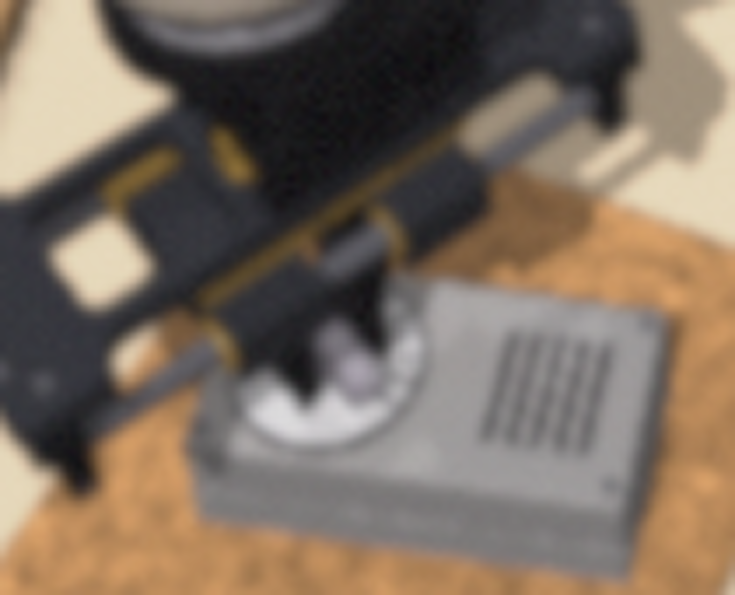

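>>> send_rows(fingers=[0,0,0,0,0,0,0,0,0,0], dp=[[0,0,0],[0,0,0],[0,0,0],[0,0,0],[0,0,0],[0,0,0],[0,0,0],[0,0,0],[0,0,0],[0,0,0]], turn=[[0,0,-0.1],[0,0,-0.2],[0,0,-0.3],[0,0,-0.4],[0,0,-0.5],[0,0,-0.6],[0,0,-0.7],[0,0,-0.8],[0,0,-0.9],[0,0,-1.0]])

```text
time_s: 22.18
position: [0.6456, 0.253, 0.0273]
tcp_rot: [[0.001, 0.149, 0.989], [-0.003, 0.989, -0.149], [-1.0, -0.003, 0.001]]
force: [-0.4, -0.4, -1.5]
opening: 0.156
```

```bash
python3 - <<'E'
from rel import *
s=state(); print(np.degrees(np.arctan2(s["tcp_rot"][1,2],s["tcp_rot"][0,2])))
c=bot.capture("side"); np.savez("side11.npz",**c); X=pts(c)
u,v=proj(c,np.array([.645,.253,.07])).astype(int)
cv2.imwrite(f"pics/k11side.png",cv2.resize(c["img"][v-45:v+40,u-45:u+60],None,fx=7,fy=7,interpolation=2))
E
```

```text
t 22.18 tcp [645.6 253.   27.3] F [-0.4 -0.4 -1.5] M [-0.157  0.069  0.046] op 0.156 j [12.3 47.  78.2 -0.2 54.8 21. ]
-8.594433228775436
```

View pics/k11side.png

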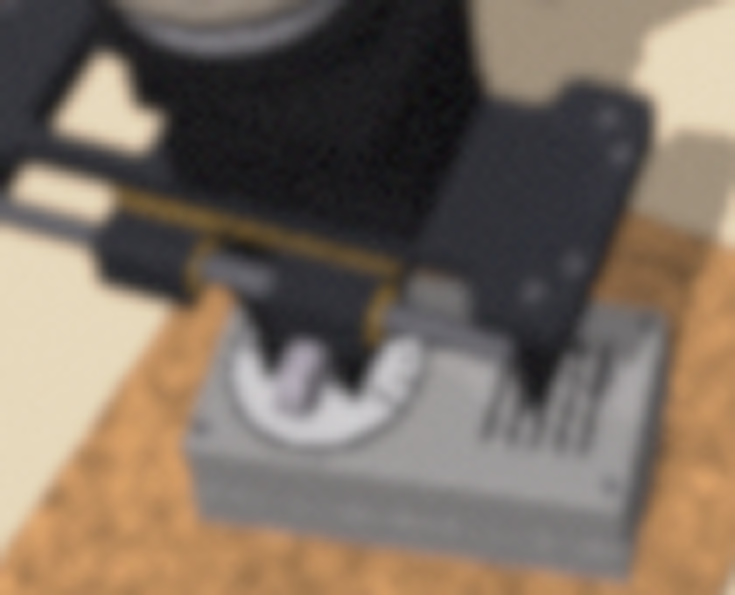

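>>> send_rows(fingers=[0,0,0,0,0,0,0,0,0,0], dp=[[0,0,0],[0,0,0],[0,0,0],[0,0,0],[0,0,0],[0,0,0],[0,0,0],[0,0,0],[0,0,0],[0,0,0]], turn=[[0,0,-0.1],[0,0,-0.2],[0,0,-0.3],[0,0,-0.4],[0,0,-0.5],[0,0,-0.6],[0,0,-0.7],[0,0,-0.8],[0,0,-0.9],[0,0,-1.0]])

```text
time_s: 23.07
position: [0.6455, 0.253, 0.0273]
tcp_rot: [[-0.002, 0.915, 0.404], [-0.002, 0.404, -0.915], [-1.0, -0.003, 0.001]]
force: [-0.0, -0.3, -0.3]
opening: 0.158
```

>>> send_rows(fingers=[0,0,0,0,0,0,0,0], dp=[[0,0,0],[0,0,0],[0,0,0],[0,0,0],[0,0,0],[0,0,0],[0,0,0],[0,0,0]], turn=[[0,0,-0.1],[0,0,-0.2],[0,0,-0.3],[0,0,-0.4],[0,0,-0.5],[0,0,-0.6],[0,0,-0.68],[0,0,-0.7]])

```text
time_s: 23.73
position: [0.6455, 0.253, 0.0273]
tcp_rot: [[-0.003, 0.96, -0.279], [-0.0, -0.279, -0.96], [-1.0, -0.003, 0.001]]
force: [0.6, 0.8, 0.5]
opening: 0.157
```

```bash
python3 - <<'E'
from rel import *
s=state(); print(np.degrees(np.arctan2(s["tcp_rot"][1,2],s["tcp_rot"][0,2])))
c=bot.capture("side"); np.savez("side12.npz",**c); X=pts(c)
u,v=proj(c,np.array([.645,.253,.07])).astype(int)
cv2.imwrite(f"pics/k12side.png",cv2.resize(c["img"][v-45:v+40,u-45:u+60],None,fx=7,fy=7,interpolation=2))
E
```

```text
t 23.73 tcp [645.5 253.   27.3] F [0.6 0.8 0.5] M [-0.014  0.149  0.051] op 0.157 j [ 12.2  47.1  78.    0.   55.1 118.4]
-106.19678608137804
```

View pics/k12side.png

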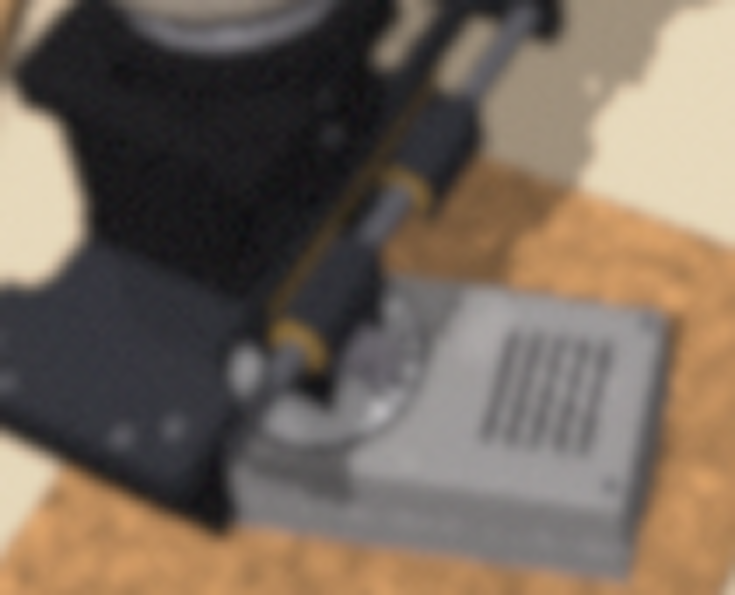

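>>> send_rows(fingers=[0,0,0,0], dp=[[0,0,0],[0,0,0],[0,0,0],[0,0,0]], turn=[[0,0,-0.04],[0,0,-0.08],[0,0,-0.1],[0,0,-0.1]])

```text
time_s: 24.12
position: [0.6455, 0.253, 0.0273]
tcp_rot: [[-0.003, 0.929, -0.371], [0.0, -0.371, -0.929], [-1.0, -0.003, 0.001]]
force: [-1.0, -0.4, -0.4]
opening: 0.156
```

```bash
cat > mz.py <<'E'
from rel import *
s=state(); print(np.degrees(np.arctan2(s["tcp_rot"][1,2],s["tcp_rot"][0,2])))
E
python3 mz.py
```

```text
t 24.12 tcp [645.5 253.   27.3] F [-1.  -0.4 -0.4] M [-0.033  0.15  -0.009] op 0.156 j [1.220e+01 4.710e+01 7.800e+01 1.000e-01 5.500e+01 1.239e+02]
-111.76202497622602
```

>>> send_rows(fingers=[0,0,0], dp=[[0,0,0],[0,0,0],[0,0,0]], turn=[[0,0,-0.02],[0,0,-0.04],[0,0,-0.04]])

```text
time_s: 24.37
position: [0.6455, 0.253, 0.0273]
tcp_rot: [[-0.003, 0.913, -0.408], [0.0, -0.408, -0.913], [-1.0, -0.003, 0.001]]
force: [0.6, -0.5, -0.8]
opening: 0.155
```

```bash
python3 mz.py
```

```text
t 24.37 tcp [645.5 253.   27.3] F [ 0.6 -0.5 -0.8] M [-0.033  0.208  0.028] op 0.155 j [1.220e+01 4.710e+01 7.800e+01 1.000e-01 5.500e+01 1.262e+02]
-114.07256322658921
```

>>> send_rows(fingers=[0,0,0], dp=[[0,0,0],[0,0,0],[0,0,0]], turn=[[0,0,-0.015],[0,0,-0.03],[0,0,-0.03]])

```text
time_s: 24.62
position: [0.6455, 0.253, 0.0273]
tcp_rot: [[-0.003, 0.9, -0.436], [0.0, -0.436, -0.9], [-1.0, -0.003, 0.001]]
force: [0.7, -0.1, -0.0]
opening: 0.157
```

```bash
python3 mz.py
```

```text
t 24.62 tcp [645.5 253.   27.3] F [ 0.7 -0.1 -0. ] M [ 0.024  0.13  -0.001] op 0.157 j [1.22e+01 4.71e+01 7.80e+01 1.00e-01 5.50e+01 1.28e+02]
-115.83129978404945
```

>>> send_rows(fingers=[0,0,0], dp=[[0,0,0],[0,0,0],[0,0,0]], turn=[[0,0,-0.015],[0,0,-0.02],[0,0,-0.02]])

```text
time_s: 24.87
position: [0.6455, 0.253, 0.0273]
tcp_rot: [[-0.003, 0.891, -0.454], [0.001, -0.454, -0.891], [-1.0, -0.003, 0.001]]
force: [-0.3, 0.1, -1.1]
opening: 0.155
```

```bash
python3 mz.py
```

```text
t 24.87 tcp [645.5 253.   27.3] F [-0.3  0.1 -1.1] M [-0.015  0.186  0.021] op 0.155 j [1.220e+01 4.710e+01 7.810e+01 1.000e-01 5.500e+01 1.291e+02]
-116.99739595879282
```

>>> send_rows(fingers=[0,0], dp=[[0,0,0],[0,0,0]], turn=[[0,0,-0.01],[0,0,-0.02]])

```text
time_s: 25.03
position: [0.6455, 0.253, 0.0273]
tcp_rot: [[-0.003, 0.881, -0.472], [0.001, -0.472, -0.881], [-1.0, -0.003, 0.001]]
force: [-0.2, -0.0, -0.0]
opening: 0.154
```

```bash
python3 mz.py; python3 - <<'E'
from rel import *
c=bot.capture("side"); np.savez("side13.npz",**c); X=pts(c)
def edge(n):
    X=pts(load(n)); m=(X[...,2]>.036)&(X[...,2]<.054)&(abs(X[...,0]-.575)<.04)&(abs(X[...,1]-.253)<.06)
    q=(X[m][:,:2]*1000); f=np.float32(q); 
    # orientation of the two long edges: per-x bin ymin,ymax
    xs=np.arange(555,605,4); lo=[];hi=[]
    for x in xs:
        y=q[abs(q[:,0]-x)<3][:,1]; lo.append(np.percentile(y,3));hi.append(np.percentile(y,97))
    return np.degrees(np.arctan(np.polyfit(xs,lo,1)[0])),np.degrees(np.arctan(np.polyfit(xs,hi,1)[0])),np.mean(lo+hi),np.percentile(q[:,0],1)
for n in("side5","side8","side10","side11","side12","side13"): print(n,np.round(edge(n),2))
E
```

```text
t 25.03 tcp [645.5 253.   27.3] F [-0.2 -0.  -0. ] M [-0.089  0.193  0.124] op 0.154 j [1.220e+01 4.710e+01 7.810e+01 1.000e-01 5.500e+01 1.303e+02]
-118.17882084167924
side5 [ 6.0000e-02 -2.4000e-01  2.5508e+02  5.5123e+02]
side8 [-1.8000e-01  8.0000e-02  2.5499e+02  5.5121e+02]
side10 [-9.5000e-01  2.0000e-02  2.5505e+02  5.5126e+02]
side11 [3.7270e+01 5.0000e-02 2.6289e+02 5.5122e+02]
side12 [ 1.9000e-01 -1.9000e-01  2.5523e+02  5.5135e+02]
side13 [ 2.1000e-01 -2.9000e-01  2.5513e+02  5.5126e+02]
```

>>> send_rows(fingers=[0,0], dp=[[0,0,0],[0,0,0]], turn=[[0,0,-0.005],[0,0,-0.01]])

```text
time_s: 25.25
position: [0.6455, 0.2529, 0.0273]
tcp_rot: [[-0.003, 0.876, -0.482], [0.0, -0.482, -0.876], [-1.0, -0.003, 0.001]]
force: [0.1, -1.4, -0.2]
opening: 0.153
```

```bash
python3 mz.py
```

```text
t 25.25 tcp [645.5 252.9  27.3] F [ 0.1 -1.4 -0.2] M [-0.096  0.157  0.116] op 0.153 j [1.220e+01 4.710e+01 7.810e+01 1.000e-01 5.500e+01 1.309e+02]
-118.79285486771606
```

>>> send_rows(fingers=[0.25,0.35,0.45,0.45,0.45,0.45], dp=[[0,0,0],[0,0,0],[0,0,0],[0,0,0],[0,0,0],[0,0,0]], turn=[[0,0,0],[0,0,0],[0,0,0],[0,0,0],[0,0,0],[0,0,0]])

```text
time_s: 25.75
position: [0.6455, 0.2529, 0.0273]
tcp_rot: [[-0.003, 0.876, -0.482], [0.0, -0.482, -0.876], [-1.0, -0.003, 0.001]]
force: [-0.6, 0.7, 0.1]
opening: 0.435
```

>>> send_rows(fingers=[0.45,0.45,0.45,0.45,0.45,0.45,0.45,0.45,0.45,0.45], dp=[[0,0,8],[0,0,18],[0,0,30],[0,0,50],[0,0,75],[0,0,100],[-35,0,125],[-75,0,150],[-115,0,160],[-155,0,160]], turn=[[0,0,0],[0,0,0],[0,0,0],[0,0,0],[0,0,0],[0,0,0],[0,0,0],[0,0,0],[0,0,0],[0,0,0]])

```text
time_s: 26.58
position: [0.4963, 0.2535, 0.1917]
tcp_rot: [[0.006, 0.876, -0.482], [0.003, -0.482, -0.876], [-1.0, 0.004, -0.005]]
force: [-0.1, 1.0, 0.4]
opening: 0.449
```

>>> send_rows(fingers=[0.45,0.45,0.45,0.45], dp=[[-20,0,0],[-30,0,0],[-30,0,0],[-30,0,0]], turn=[[0,0,0],[0,0,0],[0,0,0],[0,0,0]])

```text
time_s: 26.92
position: [0.4681, 0.2539, 0.1929]
tcp_rot: [[0.01, 0.876, -0.482], [0.004, -0.482, -0.876], [-1.0, 0.007, -0.008]]
force: [-0.4, -0.1, -0.2]
opening: 0.455
```

```bash
python3 - <<'E'
from rel import *
s=state()
for n in("side","top"):
    c=bot.capture(n); cv2.imwrite(f"pics/{n}14.png",c["img"]); np.savez(n+"14.npz",**c)
    u,v=proj(c,np.array([.62,.253,.06])).astype(int)
    cv2.imwrite(f"pics/k14{n}.png",cv2.resize(c["img"][v-45:v+45,u-55:u+55],None,fx=6,fy=6,interpolation=2))
E
python3 m3.py 14
```

```text
t 26.92 tcp [468.1 253.9 192.9] F [-0.4 -0.1 -0.2] M [ 0.025  0.169 -0.01 ] op 0.455 j [1.640e+01 2.330e+01 9.620e+01 1.000e-01 5.980e+01 1.352e+02]
top 899 rect ((615.3074951171875, 251.37417602539062), (128.1072235107422, 65.17533111572266), 0.0318283773958683) bbox [[551.7101098632812, 219.86291931152343], [677.3373022460937, 281.97368774414065]] face z 0.04900096516405417
  key 60 [0.64408661 0.25112477] top z 0.07269392598582809 az deg -25.626363654374803 [0.00380431 0.0138164 ] mid [0.64453779 0.25079465]
  key rect ((644.6162719726562, 252.01731872558594), (23.9940185546875, 44.41797637939453), 84.07417297363281)
side 2009 rect ((615.858154296875, 254.0376739501953), (64.8260269165039, 129.92991638183594), 89.4793701171875) bbox [[552.3664453125, 223.75179138183594], [677.6766015625, 285.60084716796877]] face z 0.0492771095735558
  key 136 [0.6446025  0.25555553] top z 0.07127799859021366 az deg -25.492009200615406 [0.00282239 0.01374337] mid [0.64513453 0.25487185]
  key rect ((646.438232421875, 253.51129150390625), (9.80589485168457, 48.430233001708984), 63.827308654785156)
```

View pics/k14side.png

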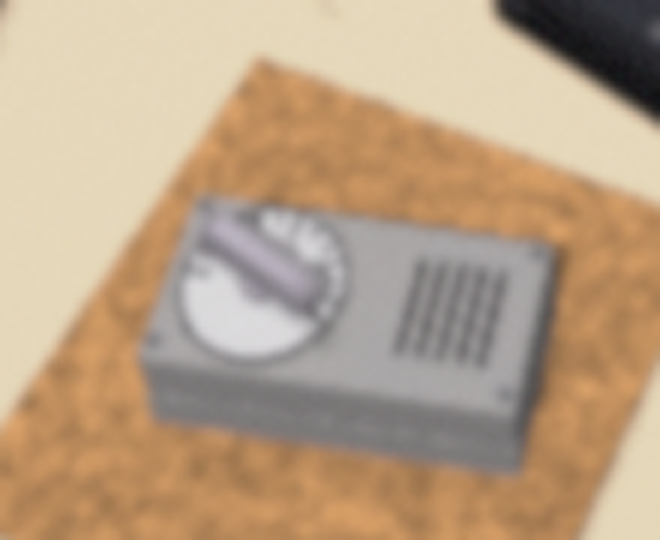

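View pics/top14.png

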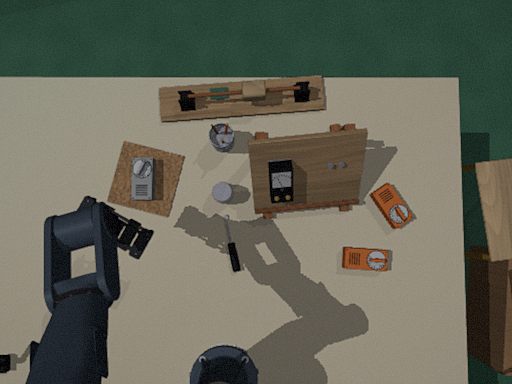

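```bash
python3 - <<'E'
from rel import *
for n,(a) in {"top":0,"side":0}.items():
    A,B_=load(n+"0")["img"].astype(int),load(n+"14")["img"].astype(int)
    for nm,P in(("tin",[.745,0,.05]),("jar",[.575,.003,.04]),("meter",B(-.04,.032,.04)),("driver",[.42,-.03,.01])):
        u,v=proj(load(n+"0"),np.array(P)).astype(int); w=14
        g=lambda I:cv2.GaussianBlur(I[v-w:v+w,u-w:u+w].mean(2).astype(np.float32),(0,0),1)
        print(n,nm,(u,v),cv2.phaseCorrelate(g(A),g(B_)))
print(bot.hand_in())
E
```

```text
top tin (np.int64(224), np.int64(136)) ((0.02812115015834138, -0.0063035053825686305), 0.9991811942226357)
top jar (np.int64(223), np.int64(191)) ((0.02687920598250315, 0.022948411348792774), 0.9989772033856975)
top meter (np.int64(280), np.int64(185)) ((0.00973601339412511, -0.14835961618336846), 1.0155251593059964)
top driver (np.int64(234), np.int64(242)) ((0.002662545862280652, 0.48839350149794214), 0.6121856832504272)
side tin (np.int64(177), np.int64(226)) ((0.02287762026354656, -0.02142571175682484), 0.997802094552252)
side jar (np.int64(240), np.int64(237)) ((-1.2099841419357666, -1.7595565080872042), 0.40124026192559137)
side meter (np.int64(247), np.int64(159)) ((0.07431387849383242, 0.12127127138782967), 1.1177893014748892)
side driver (np.int64(300), np.int64(242)) ((3.279086023510926, 1.7670777087245053), 0.13106562932332358)
the job is handed in; nothing more can be done
None
```

The timer is off its studs, on its back in the middle of the mat, released and wound to the stop. I handed the job in at about 27 s of the 72 s allowed; `hand_in` gives no verdict.

**What I did:** I gripped the grey timer by its sides and eased it 2 mm off the board. I slid it 22 mm up, lifted it clear, set it down until the wrist force showed contact, and let go. I then wound the key in a single grip, about 191° of gripper turn.

**Last checks:**
- **Stop:** the wrist moment about the vertical rose from about 0.05 to 0.12 N m at the end of the turn. The cameras then put the key at about 205.5°, against 206.3° for 3.6 rad. Earlier moment readings had scatter of about 0.03 N m.
- **Case:** its centre is about 4 mm from the mat's centre, and winding did not measurably turn or shift it.
- **Meter and tin:** the before-and-after pictures show both unmoved to within about 0.15 pixel.
- **Jar and screwdriver:** the jar is unmoved in the top view. The other comparisons (jar in the side view, screwdriver in both) gave poor matches, most likely because the arm and its shadow were over them. So the screwdriver rests on the arm never coming near it and on its unchanged look in the top picture.

**What disagreed or failed:**
- **Fingertip position:** the real fingertips end about 24–26 mm behind the reported TCP, not at it. My first grip on the key therefore closed on air above it, touching nothing; I saw this in the side picture and went lower. For the same reason the case was held only by its front 10 mm or so, and it held.
- **Key grip width:** the fingers stopped at about 13.5 mm on the key instead of the expected 9 mm, but the key turned with the gripper.
- **Joint limit:** on the first approach joint 6 reached 163.1° of its 163.58° range. I turned the gripper half round before going on.

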